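# Walk a stuck sliding lid open with light taps

## Task

The sliding lid of the small wooden chest has swollen and is stuck. Pick up the dark offcut that lies in front of the chest and use it as a tapping block: with light taps of it, alternating between the lid's two upright pegs, walk the lid away from its shut position until both ends are at least 25 mm open, then lay the offcut flat back on the bench. Never force the lid when it cocks and binds, do not touch it with the gripper, and leave the other things where they are.

Things in the scene. Friction and masses are not known exactly. Their poses are not given: they have to be found in the camera images.
- chest: Small pale wooden chest fixed to the bench: 110 mm deep (its x), 220 mm wide (its y), 60 mm high; origin at the centre of its underside, z up. The lid slides open along chest +x (roughly away from the robot). Front and side walls reach 60 mm, the lid's plate lies between them, its face at 52 mm; a tool above 60 mm clears both. A mitre saw 300 mm high stands left of the work, at y > -0.08 m.
- lid_mid (a point): Point on the lid's upper face midway between its pegs, 52 mm up; chest-frame x = -35 mm when shut. Each end drags in a runner and stays where left. About 10 N along chest +x on one peg slides that end, the other staying as pivot, until the lid cocks and binds: when that end is anywhere from 2 mm behind to 12 mm ahead of the other, unlike for the two ends and new each time: it can only be felt.
- peg_left (a point): Point on the axis of the left (chest +y) round wooden peg standing on the sliding lid, 72 mm above the bench. Pegs: 16 mm in diameter, from the lid (52 mm) up to 90 mm above the bench, straight up to 85 mm; 140 mm apart. Lid shut and square: peg at x = -35 mm, y = +70 mm in the chest's frame; that end is open by (its chest-frame x + 35 mm).
- peg_right (a point): The same point on the right (chest -y) peg; shut and square at x = -35 mm, y = -70 mm. When the lid binds, the leading peg, or both at once, takes 20 N. Over 16 N on the lid is forcing it, so when a slow push rises past 12.5 N change pegs; the other then moves about 10 mm. At the start either end may lead by 2 mm. Travel ends at 55 mm.
- block_mid (a point): Centre of the tapping block, a dark brown offcut lying flat: 40 mm wide (its x), 100 mm long (its y), 19 mm thick, about 0.08 kg. Its +y end, turned towards the chest, is square and 50 mm from this point; the other end is cut at a slant. Lying on the bench the point is 9.5 mm up. Gripped across its width, it sticks out ahead of the fingers to tap with.
- sander: Black sanding block, 64 x 108 x 37 mm, a bystander; origin at the centre of its underside.
- pencil1: Green pencil, 160 mm long along its y, 7 mm thick, a bystander; origin at the centre of its underside.
- scrap: Small pale offcut, 32 x 55 x 19 mm, a bystander; origin at the centre of its underside.
- jar: Jar of nails, 66 mm in diameter and 86 mm high, a bystander; origin at the centre of its underside.
There are look-alikes about, which are no part of the job. Several things look just like the part that bears block_mid: the one meant starts farthest to the robot's left.

How it is judged:
By the outcome, as a careful person would: the job done as asked, in the order asked, and still so for the second after the job is handed in, with the robot touching nothing.
It also fails if it takes over 72 s, if anything falls off the work surface, if the arm or the gripper's body presses on something with over 40 N, if the wrist force passes 120 N, or if a joint passes its speed limit or range.

## Robot

A 6-joint arm with a two-finger parallel gripper is mounted at the origin on a cart in front of the work surface, level with it; the furniture and walls round the work are solid. World frame = base frame: x ahead of the robot, y to its left, z up, the work surface at z = 0. Lengths are in mm, angles in rad, forces in N, time in s.
With the tool pointing down it reaches from about 325 to 900 mm from the base axis. Payload 6.1 kg.
Tool frame: the origin (TCP) lies between the finger pads; the fingertips stand bot.tips_ahead ahead of it and the grasp point (between the pads) lies 3 mm ahead of it (bot.tips_ahead is the distance from the TCP to the fingertips, in mm); z points along the fingers, y is the direction in which the jaws open and shut (so a half turn about z gives the same grasp; the last joint's range is limited). The gripper opens to 87 mm and grips with 3 to 60 N. Pads are 19 mm wide; open, the fingers measure 117 mm over their backs; the gripper's body (75 mm by 190 mm) begins 51 mm behind the grasp point.
Start: joints at [0.987, 0.22, 1.526, -0, 1.395, -0.126], TCP at [276.232, 560.635, 244.538] pointing down, gripper open.
Joint ranges: [-2.98, 2.98], [-0.91, 2.08], [0.09, 2.57], [-1.24, 4.39], [0.2, 2.65], [-2.68, 2.68]. Speed limits (rad/s): [2.57, 2.57, 3.01, 3.14, 3.14, 3.14].

## Interface

Orientations are given as a rotation vector (axis times angle).
In Python, from rig import bot, cams gives the robot as it stands.
- The arm moves only by the tool carry_out, never from a script. Its argument "deltas" is a list of rows, each a list of 5 numbers: the opening, from -1 (shut) to 1 (fully open), then the shift along the tool's x, y, z in m, then the turn about the tool's z in rad. A call has 1 to 12 rows; each row shifts and turns the commanded pose from where the row before left it, along the tool's axes as they then stand; what a row does not reach is not made up. A row lasts 1/10 s, in which the tool goes at most 50 mm and 8.59 degrees, less where a joint would pass 70% of its speed; a pose out of reach is approached as far as the arm can. A call is refused whole if a number of a shift passes 0.05 or a number of a turn 0.15, either way. A call with a gripper value outside its range is refused whole. The fingers move at their own pace and stop on an object; "newtons" is the grip in N (left out, the last holds). Time passes only in rows, so rows that do not move let the fingers close. It gives the time, the measured TCP pose, the force and the opening at its end, in the units of the state.
- bot.get_state(): the state, without advancing time (a new reading comes with each control period).
- cams.read_camera(name): name is "scene" or "side" or "wrist"; returns a dict with "img" (420x560x3 uint8, blue, green, red), "fovy" (degrees; the focal length in pixels is half the picture's height over the tangent of half this angle, whatever the lens; pixels are square), "cx", "cy" (the principal point, pixels), "R" (3x3) and "t" (3): a world point X has camera coordinates R X + t. Camera axes: x right, y down, z forward; pixel columns grow to the right and rows downward; lengths in mm; the calibration is good to about 2 mm. A picture is of the moment at which its call begins. There is no depth.
- bot.job_done(): hands the job in, once; it reports no verdict.
The state is a dict: "clock": time; "joint_positions": joint angles; "joint_vel": joint speeds; "joint_torque": joint torques, N m; "ee_pos": TCP position; "eef_rot": TCP orientation; "force": force on the tool from outside, world axes, zero at the start; "torque": the same for the moment, N m; "gripper_width": finger opening in mm.
Only numpy, scipy, OpenCV 4.12 (cv2) and the standard library are available. Lean on these libraries where they do the work, as an engineer would, in place of code of your own. Each camera call takes 0.05 s, during which the arm holds its last target.

## Working session

There is one attempt and no reset: what is moved stays moved. The work goes in short steps, Python scripts to look and compute and a tool call to move; the robot and the scene stay as the last step left them, time stands still between calls to the robot, and variables do not carry over. Pictures are saved under pics/ and viewed, and the job is handed in when it is done.

Besides the shell and the picture viewer there is one more tool, called as a command line: name --pt "numbers of a row" for each row, then --argument value for the rest. carry_out: Moves the arm, as the interface text tells. Its arguments: {"type":"object","properties":{"deltas":{"type":"array","items":{"type":"array","items":{"type":"number"}}},"newtons":{"type":"number"}},"required":["deltas"]}

```bash
ls; mkdir -p pics; python3 - <<'E'
from rig import bot,cams
import cv2
print(bot.get_state(), bot.tips_ahead)
for n in ["scene","side","wrist"]:
    c=cams.read_camera(n); cv2.imwrite(f"pics/{n}0.png",c["img"]); print(n,c["fovy"],c["cx"],c["cy"],c["R"],c["t"])
E
```

```text
pics
{'clock': 0.0, 'joint_positions': array([ 9.86891505e-01,  2.21222383e-01,  1.52763312e+00, -2.35163816e-05,
        1.39469762e+00, -1.26082120e-01]), 'joint_vel': array([-0.00020019,  0.00145325, -0.00031359, -0.00052812,  0.00054785,
        0.00074416]), 'joint_torque': array([-5.08631347e-04, -4.94623089e+01, -3.87366700e+01,  6.97599049e-02,
        5.74090378e-02, -1.47984138e-04]), 'ee_pos': array([275.92028445, 560.1400813 , 243.42789063]), 'eef_rot': array([-7.12725720e-01, -3.05899874e+00,  2.89951651e-03]), 'force': array([-0.05772869,  0.00814698,  0.44852904]), 'torque': array([-0.03315885, -0.00025289,  0.03024489]), 'gripper_width': 87.26897491780456} 22.0
scene 46.38066663205608 277.5715640364163 208.05707112859207 [[-0.66217701 -0.74919707 -0.01501214]
 [-0.49587729  0.45312447 -0.74079952]
 [ 0.56180719 -0.48309623 -0.67155842]] [124.46455764 436.89905582 522.19881893]
side 44.29535784452017 280.39261715526897 212.9638672197424 [[-0.99969982 -0.01252644  0.02105588]
 [-0.02410339  0.6569014  -0.75359112]
 [-0.00439183 -0.75387243 -0.65700614]] [531.44217088 280.97563961 846.47007711]
wrist 61.84659328793307 278.53714232511686 214.40458123628477 [[ 0.44233482  0.89684715 -0.00225842]
 [ 0.86662504 -0.426778    0.25849869]
 [ 0.23086997 -0.11630018 -0.96600897]] [-624.23515327  -31.97615841  391.22451148]
```

View pics/scene0.png

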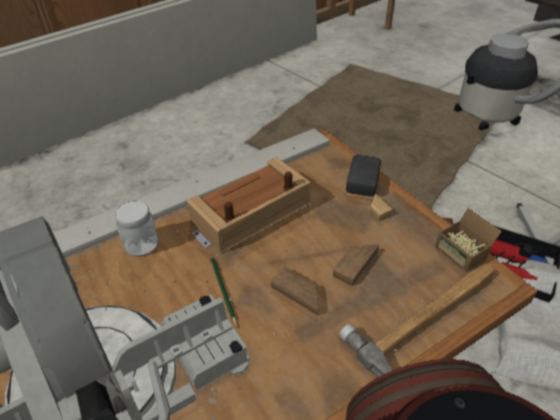

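View pics/side0.png

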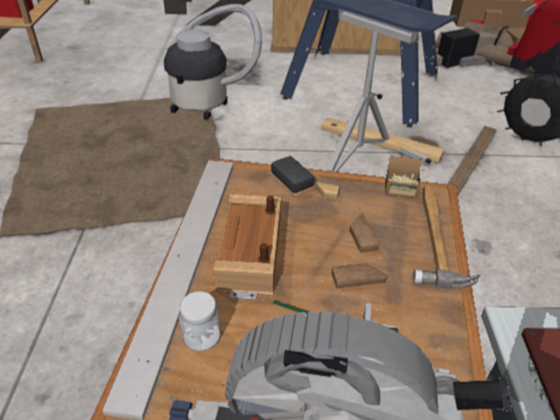

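View pics/wrist0.png

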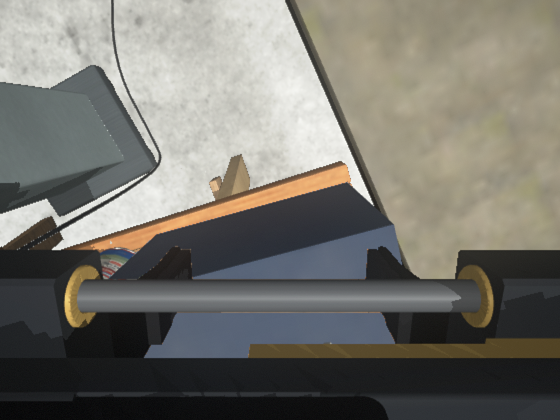

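```bash
cat > h.py <<'E'
import numpy as np, cv2
from rig import bot,cams
def cam(n):
    return cams.read_camera(n)
def K(c):
    return (c["img"].shape[0]/2)/np.tan(np.radians(c["fovy"]/2))
def ray(c,u,v):
    f=K(c); R=np.array(c["R"]);t=np.array(c["t"])
    return -R.T@t, R.T@np.array([(u-c["cx"])/f,(v-c["cy"])/f,1])
def onz(c,u,v,z):
    o,d=ray(c,u,v); return o+d*(z-o[2])/d[2]
def tri(c1,p1,c2,p2):
    o1,d1=ray(c1,*p1);o2,d2=ray(c2,*p2)
    s=np.linalg.lstsq(np.c_[d1,-d2],o2-o1,rcond=None)[0]
    a=o1+d1*s[0];b=o2+d2*s[1]; return (a+b)/2,np.linalg.norm(a-b)
def proj(c,X):
    p=np.array(c["R"])@np.array(X)+np.array(c["t"]); return p[:2]/p[2]*K(c)+[c["cx"],c["cy"]]
def crop(c,x0,y0,x1,y1,s,name):
    cv2.imwrite(name,cv2.resize(c["img"][y0:y1,x0:x1],None,fx=s,fy=s,interpolation=cv2.INTER_CUBIC))
E
python3 - <<'E'
from h import *
s=cam("scene");d=cam("side")
crop(s,170,140,410,320,3.3,"pics/sc1.png"); crop(d,200,150,400,300,4,"pics/sd1.png")
for n,p,q in [("A",(300,290),(358,275)),("B",(357,262),(364,234)),]:
    print(n,onz(s,*p,19),onz(d,*q,19))
print("saw arm",onz(s,110,400,0),onz(s,240,360,30),onz(d,360,310,300))
np.set_printoptions(suppress=True,precision=1)
E
```

```text
A [ 376.0500972  -217.03908919   19.        ] [ 385.53962347 -210.40752108   19.        ]
B [ 353.59688793 -334.91335422   19.        ] [ 361.3438323  -325.76477237   19.        ]
saw arm [425.62970428 112.5151123    0.        ] [335.14415155 -57.23400456  30.        ] [448.0942966   97.23950505 300.        ]
```

View pics/sc1.png

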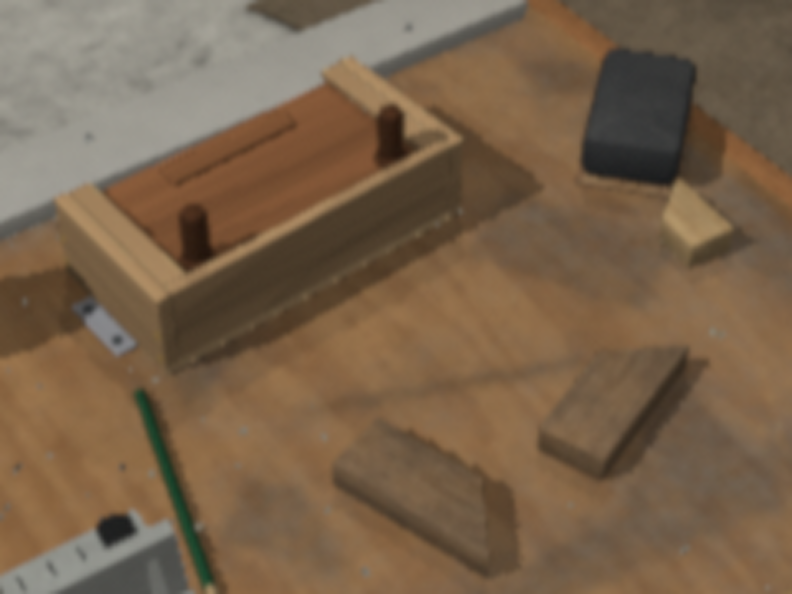

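View pics/sd1.png

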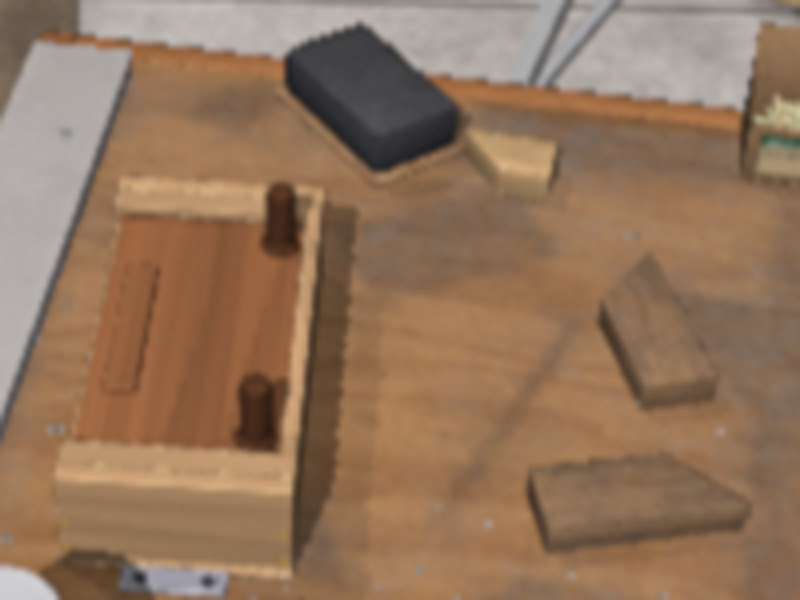

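```bash
cat > m.py <<'E'
from h import *
np.set_printoptions(suppress=True,precision=1)
s=cam("scene");d=cam("side")
S=lambda x,y:(170+(x+.5)/3.3-.5,140+(y+.5)/3.3-.5); D=lambda x,y:(200+(x+.5)/4-.5,150+(y+.5)/4-.5)
for n,a,b,z in [("sqL/near",(335,465),(548,530),19),("sqR",(380,420),(530,468),19),("short",(487,478),(668,457),19),("long",(490,560),(748,510),19),
 ("pegL top",(193,210),(256,381),90),("pegL base",(196,258),(257,436),52),("pegR top",(390,110),(281,188),90),("pegR base",(389,157),(281,244),52),
 ("chest FL",(165,302),(293,489),60),("chest FR",(462,138),(323,190),60),("chest BR",(348,57),(120,180),60),("chest BL",(57,200),(58,458),60)]:
    X,e=tri(s,S(*a),d,D(*b)); print(n,X,"gap%.1f"%e,"scene",onz(s,*S(*a),z)[:2],"side",onz(d,*D(*b),z)[:2])
E
python3 m.py
```

```text
sqL/near [ 427.2 -196.7   13.4] gap1.1 scene [ 424.  -194.4] side [ 428. -191.]
sqR [ 433.5 -234.4   15.3] gap0.2 scene [ 431.2 -232.3] side [ 434.  -230.7]
short [ 365.2 -246.3   15.8] gap4.5 scene [ 364.9 -246.8] side [ 365.6 -240.3]
long [ 329.6 -213.5   13.3] gap2.6 scene [ 327.6 -211.7] side [ 331.  -206.7]
pegL top [ 567.2 -217.4   88. ] gap1.2 scene [ 565.9 -216.8] side [ 567.  -214.6]
pegL base [ 566.7 -215.5   53.5] gap1.1 scene [ 568.5 -216.9] side [ 566.6 -216.2]
pegR top [ 559.5 -356.6   88.6] gap0.3 scene [ 558.3 -355.6] side [ 559.4 -354.7]
pegR base [ 559.3 -355.3   52.8] gap1.6 scene [ 560.7 -356.9] side [ 559.1 -355. ]
chest FL [ 548.9 -181.    55. ] gap0.9 scene [ 544.9 -178.8] side [ 548.7 -175.9]
chest FR [ 538.1 -395.4   57.6] gap2.5 scene [ 537.1 -394.9] side [ 537.8 -390.5]
chest BR [ 647.  -399.5   57.4] gap2.0 scene [ 645.4 -398.5] side [ 646.3 -394.8]
chest BL [ 655.2 -184.3   63. ] gap6.9 scene [ 654.9 -182.4] side [ 657.1 -191.6]
```

The look-alikes are A at scene px (300,290), which is (382,-221) mm, and B at scene px (357,262), which is (357,-330) mm. A has the larger y, so it is farthest left, and its square end faces the chest. The enlarged crop confirms it, so A is the one. I'll rise above the saw, then turn.

carry_out --pt "0.4 0 0 -0.04 0" --pt "0.4 0 0 -0.04 0" --pt "0.4 0 0 -0.04 0" --pt "0.4 0 0 -0.04 0.1" --pt "0.4 0 0 0 0.14" --pt "0.4 0 0 0 0.14" --pt "0.4 0 0 0 0.14" --pt "0.4 0 0 0 0.14" --pt "0.4 0 0 0 0.14" --pt "0.4 0 0 0 0.14" --pt "0.4 0 0 0 0.14" --pt "0.4 0 0 0 0.14" --newtons 40

```text
clock: 1.55
ee_pos: [276.2, 560.6, 404.5]
eef_rot: [2.343, 2.093, -0.0]
force: [0.0, -0.6, 0.4]
gripper_width: 61.5
```

```bash
python3 - <<'E'
from h import *
np.set_printoptions(suppress=True,precision=2)
s=cam("scene")
S=lambda x,y:(170+(x+.5)/3.3-.5,140+(y+.5)/3.3-.5)
print("pencil",onz(s,*S(140,395),7),onz(s,*S(210,590),7))
st=bot.get_state();print(st)
E
```

```text
pencil [ 541.72 -153.06    7.  ] [ 413.42 -103.      7.  ]
{'clock': 1.6, 'joint_positions': array([ 0.99,  0.17,  1.29, -0.  ,  1.68,  1.11]), 'joint_vel': array([-0.  ,  0.  ,  0.  ,  0.  , -0.  , -0.29]), 'joint_torque': array([  0.13, -48.67, -40.32,   0.11,  -0.02,  -0.61]), 'ee_pos': array([276.27, 560.59, 404.47]), 'eef_rot': array([ 2.35,  2.08, -0.  ]), 'force': array([0.03, 0.11, 0.39]), 'torque': array([-0.11,  0.03,  0.01]), 'gripper_width': 61.12081873492249}
```

carry_out --pt "0.4 0 0 0 0.14" --pt "0.4 0 0 0 0.14" --pt "0.4 0 0 0 0.14" --pt "0.4 0 0 0 0.14" --pt "0.4 0 0 0 0.14" --pt "0.4 0 0 0 0.14" --pt "0.4 0 0 0 0.14" --pt "0.4 0 0 0 0.14" --pt "0.4 0 0 0 0.14" --pt "0.4 0 0 0 0.03" --pt "0.4 0 0.02 0 0" --pt "0.4 0 0.04 0 0"

```text
clock: 2.8
ee_pos: [286.1, 502.2, 403.6]
eef_rot: [3.129, 0.281, -0.002]
force: [0.2, -0.7, 0.1]
gripper_width: 61.0
```

carry_out --pt "0.4 0 0.04 0 0" --pt "0.4 0 0.04 0 0" --pt "0.4 0 0.04 0 0" --pt "0.4 0 0.04 0 0" --pt "0.4 0 0.04 0 0" --pt "0.4 0 0.04 0 0" --pt "0.4 0 0.04 0 0" --pt "0.4 0 0.04 0 0" --pt "0.4 0 0.04 0 0" --pt "0.4 0 0.04 0 0" --pt "0.4 0 0.04 0 0" --pt "0.4 0 0.04 0 0"

```text
clock: 4.0
ee_pos: [369.5, 27.2, 404.9]
eef_rot: [3.129, 0.277, 0.002]
force: [0.9, -0.0, -0.1]
gripper_width: 61.0
```

carry_out --pt "0.4 0 0.04 0 0" --pt "0.4 0 0.04 0 0" --pt "0.4 0 0.04 0 0" --pt "0.4 0 0.04 0 0" --pt "0.4 0 0.04 0 0" --pt "0.4 0 0.03 0 0" --pt "0.4 0 0.01 0 0" --pt "0.4 0 0 0 0"

```text
clock: 4.8
ee_pos: [410.9, -208.3, 404.2]
eef_rot: [-3.129, -0.272, 0.001]
force: [0.2, -0.2, -0.6]
gripper_width: 60.9
```

```bash
python3 - <<'E'
from h import *
np.set_printoptions(suppress=True,precision=3)
w=cam("wrist");cv2.imwrite("pics/w1.png",w["img"])
st=bot.get_state();r=st["eef_rot"];print(st["clock"],st["ee_pos"],st["joint_positions"],cv2.Rodrigues(r)[0])
for p in [(431,-213.5,19),(429,-193.5,19),(434,-232.5,19),(382,-221.5,19)]: print(proj(w,p))
E
```

```text
4.85 [ 410.976 -207.313  404.386] [-0.639 -0.236  1.686  0.     1.692  0.758] [[ 0.985  0.173 -0.   ]
 [ 0.173 -0.985  0.001]
 [-0.    -0.001 -1.   ]]
[284.442 156.487]
[270.971 155.488]
[297.359 156.701]
[283.937 189.303]
```

View pics/w1.png

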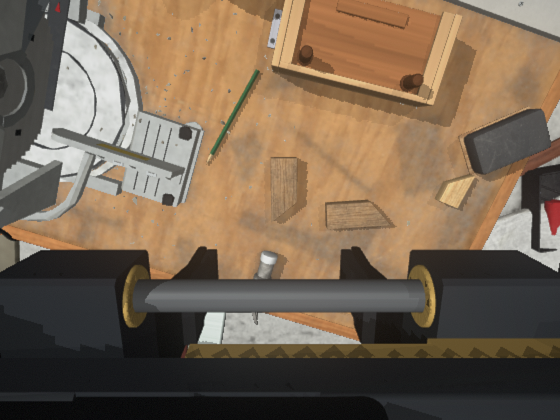

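```bash
python3 - <<'E'
from h import *
np.set_printoptions(suppress=True,precision=2)
w=cam("wrist")
crop(w,240,140,400,240,5,"pics/w2.png");crop(w,260,0,480,120,3.6,"pics/w3.png")
E
```

```text
(no output)
```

View pics/w2.png

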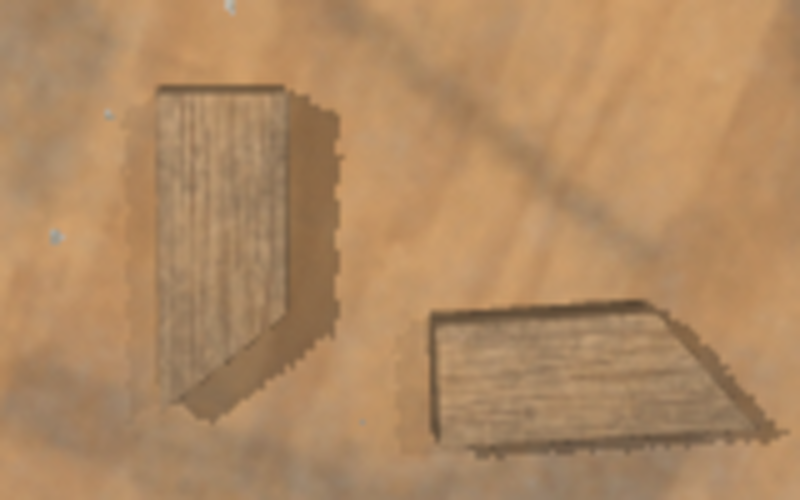

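View pics/w3.png

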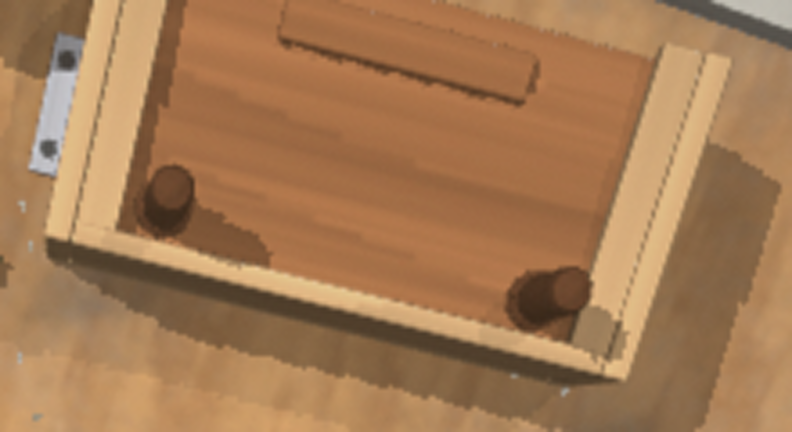

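```bash
python3 - <<'E'
from h import *
np.set_printoptions(suppress=True,precision=2)
w=cam("wrist");print(bot.get_state()["ee_pos"])
A=lambda x,y:(240+(x+.5)/5-.5,140+(y+.5)/5-.5)
C=lambda x,y:(260+(x+.5)/3.6-.5,(y+.5)/3.6-.5)
for n,p in [("sqL",(157,91)),("sqR",(287,91)),("short",(288,314)),("tip",(160,400))]: print(n,onz(w,*A(*p),19)[:2])
for n,p,z in [("FL",(50,238),60),("FR",(622,380),60),("BR",(731,60),60),("pL",(172,187),90),("pR",(571,288),90),("pLb",(162,217),52),("pRb",(527,301),52)]: print(n,onz(w,*C(*p),z)[:2])
E
```

```text
[ 411.11 -206.45  404.77]
sqL [ 425.98 -192.55]
sqR [ 432.72 -230.73]
short [ 365.72 -243.82]
tip [ 331.67 -209.59]
FL [ 546.89 -176.1 ]
FR [ 535.58 -391.51]
BR [ 644.2  -398.37]
pL [ 565.43 -214.5 ]
pR [ 558.  -353.8]
pLb [ 561.97 -214.55]
pRb [ 557.21 -352.38]
```

carry_out --pt "0.4 -0.027 0.009 0.02 0" --pt "0.4 0 0 0.04 0" --pt "0.4 0 0 0.045 0" --pt "0.4 0 0 0.045 0" --pt "0.4 0 0 0.045 0" --pt "0.4 0 0 0.045 0" --pt "0.4 0 0 0.045 0" --pt "0.4 0 0 0.035 0" --pt "0.4 0 0 0.02 0" --pt "0.4 0 0 0 0"

```text
clock: 5.95
ee_pos: [384.3, -218.2, 62.0]
eef_rot: [-3.125, -0.276, 0.006]
force: [-0.4, -0.0, 0.9]
gripper_width: 60.7
```

```bash
python3 - <<'E'
from h import *
np.set_printoptions(suppress=True,precision=3)
st=bot.get_state();print(st["clock"],st["ee_pos"],st["force"])
s=cam("scene");crop(s,230,200,410,340,4,"pics/sc2.png")
E
```

```text
5.95 [ 384.262 -218.193   61.955] [-0.438 -0.005  0.917]
```

View pics/sc2.png

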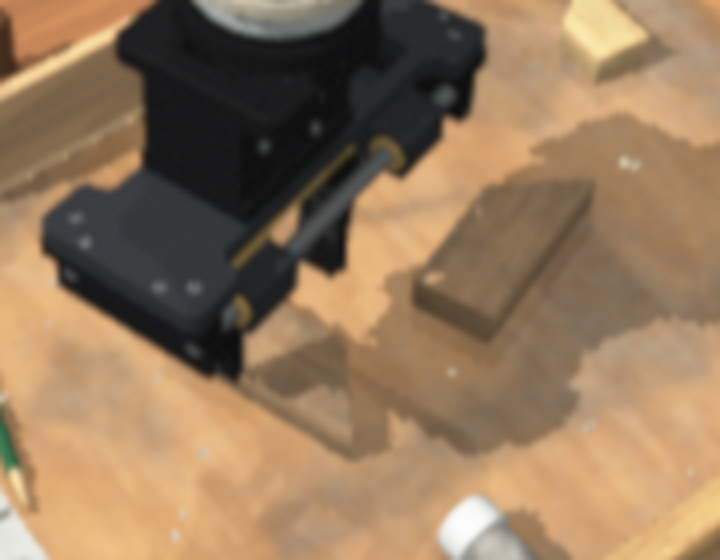

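carry_out --pt "0.4 0.001 0.002 0.02 0" --pt "0.4 0 0 0.014 0" --pt "0.4 0 0 0.003 0" --pt "-1 0 0 0 0" --pt "-1 0 0 0 0" --pt "-1 0 0 0 0" --pt "-1 0 0 0 0" --pt "-1 0 0 0 0" --pt "-1 0 0 0 0" --pt "-1 0 0 0 0" --newtons 50

```text
clock: 7.0
ee_pos: [388.0, -223.3, 28.5]
eef_rot: [3.129, 0.272, 0.002]
force: [-0.9, 2.2, 6.8]
gripper_width: 39.2
```

carry_out --pt "-1 0 0 -0.01 0" --pt "-1 0 0 -0.03 0" --pt "-1 0 0 -0.04 0" --pt "-1 0 0 -0.02 0" --pt "-1 0 0 0 0" --pt "-1 0 0 0 0"

```text
clock: 7.6
ee_pos: [387.4, -223.0, 127.8]
eef_rot: [3.129, 0.273, 0.001]
force: [-0.2, -0.3, -0.8]
gripper_width: 39.5
```

```bash
python3 - <<'E'
from h import *
np.set_printoptions(suppress=True,precision=3)
st=bot.get_state();print(st["clock"],st["ee_pos"],st["force"],st["gripper_width"])
s=cam("scene");crop(s,170,140,350,280,4,"pics/sc3.png")
s=cam("side");crop(s,220,150,420,300,4,"pics/sd3.png")
E
```

```text
7.6 [ 387.387 -223.021  127.757] [-0.201 -0.26  -0.809] 39.53678582555529
```

View pics/sc3.png

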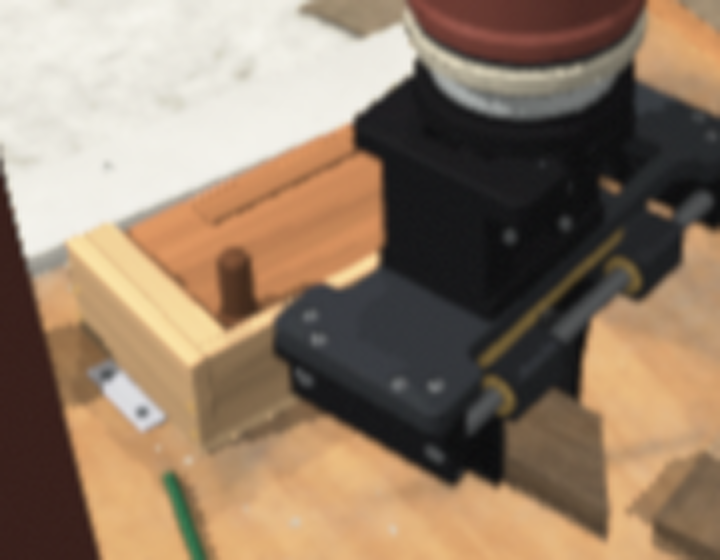

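View pics/sd3.png

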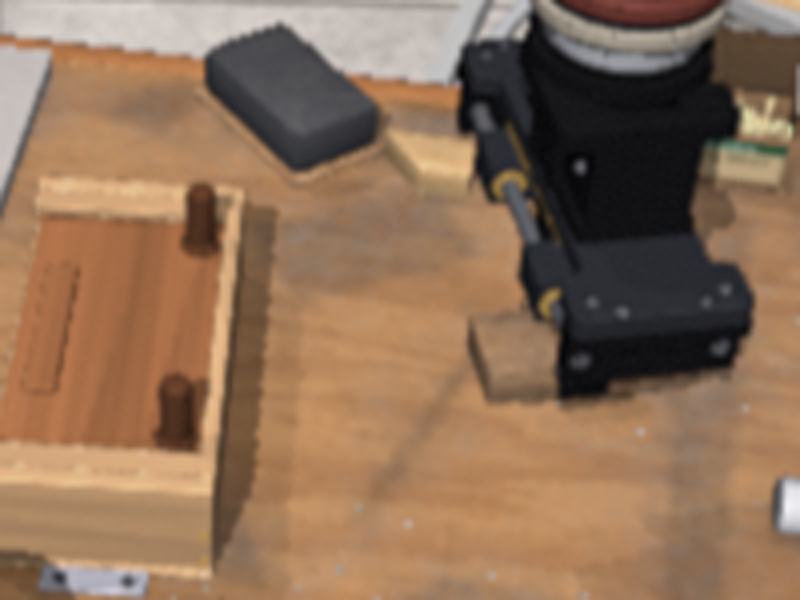

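carry_out --pt "-1 0 0 0 0.12" --pt "-1 0 0 0 0.106" --pt "-1 0.02 -0.007 0 0" --pt "-1 0.03 -0.01 0 0" --pt "-1 0.03 0 0.01 0" --pt "-1 0.02 0 0.015 0" --pt "-1 0.008 0 0.008 0" --pt "-1 0 0 0 0" --pt "-1 0 0 0 0"

```text
clock: 8.6
ee_pos: [494.8, -211.1, 93.4]
eef_rot: [-3.139, 0.082, 0.004]
force: [1.0, 0.2, -0.1]
gripper_width: 39.8
```

```bash
python3 - <<'E'
from h import *
np.set_printoptions(suppress=True,precision=3)
st=bot.get_state();print(st["clock"],st["ee_pos"],st["force"],st["gripper_width"]);R=cv2.Rodrigues(st["eef_rot"])[0];print(R[:,0])
s=cam("scene");crop(s,170,140,350,280,4,"pics/sc4.png")
s=cam("side");crop(s,200,150,350,270,5,"pics/sd4.png")
s=cam("wrist");cv2.imwrite("pics/w4.png",s["img"])
E
```

```text
8.6 [ 494.777 -211.107   93.443] [ 0.984  0.247 -0.071] 39.75157160246621
[ 0.999 -0.052 -0.003]
```

View pics/sd4.png

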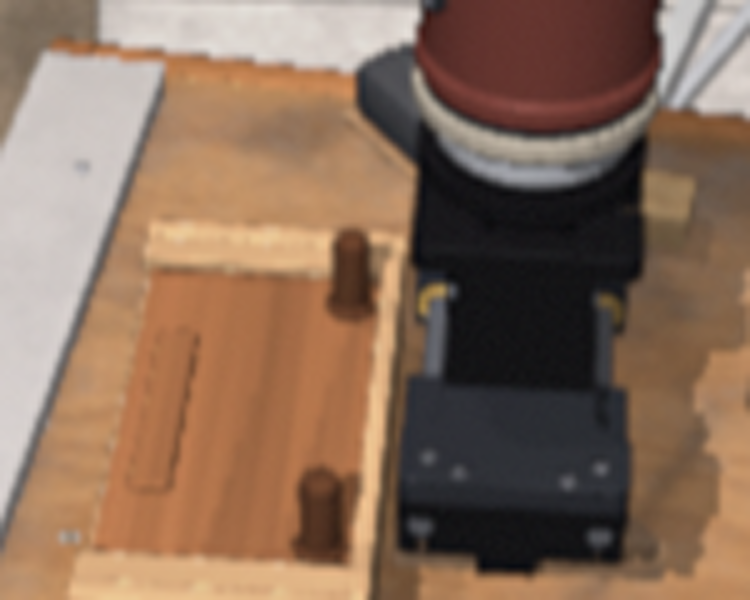

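View pics/w4.png

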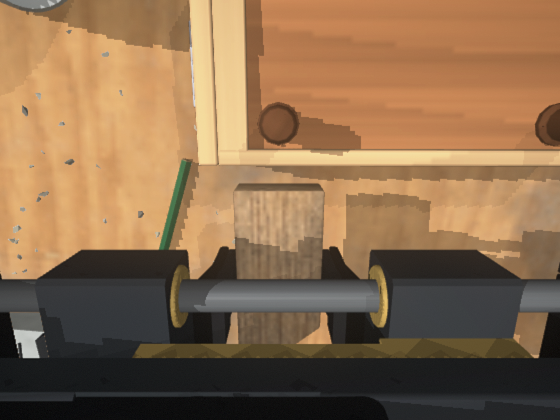

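View pics/sc4.png

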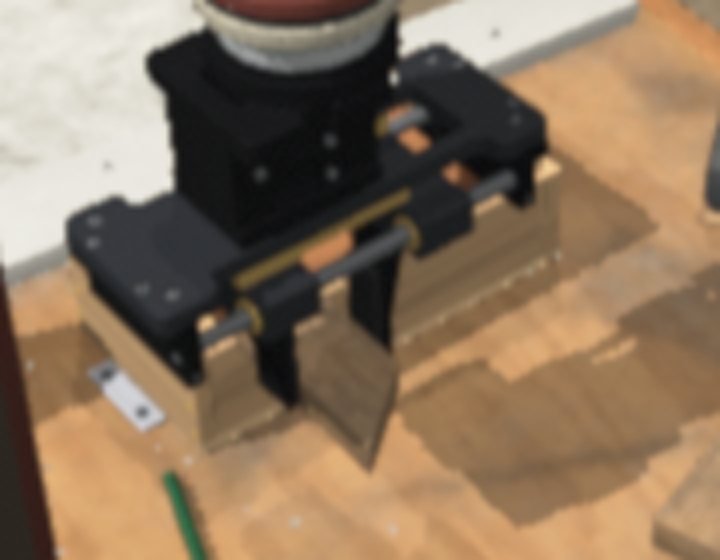

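```bash
python3 - <<'E'
from h import *
np.set_printoptions(suppress=True,precision=1)
w=cam("wrist");print(bot.get_state()["ee_pos"])
for z in (80,85,90):
  a=onz(w,236,186,z);b=onz(w,322,186,z);print(z,a[:2],b[:2],np.linalg.norm(a-b))
print("peg",onz(w,279,123,90),"pegR",onz(w,554,124,90),"wall",onz(w,279,164,60))
crop(w,200,90,360,220,5,"pics/w5.png")
E
```

```text
[ 495.8 -211.9   95.2]
80 [ 539.4 -194.9] [ 537.4 -233.7] 38.8531505990481
85 [ 540.3 -195.5] [ 538.3 -233.1] 37.6100239639385
90 [ 541.2 -196.2] [ 539.3 -232.5] 36.366897328828884
peg [ 566.  -215.7   90. ] pegR [ 559.7 -326.7   90. ] wall [ 545.9 -214.7   60. ]
```

View pics/w5.png

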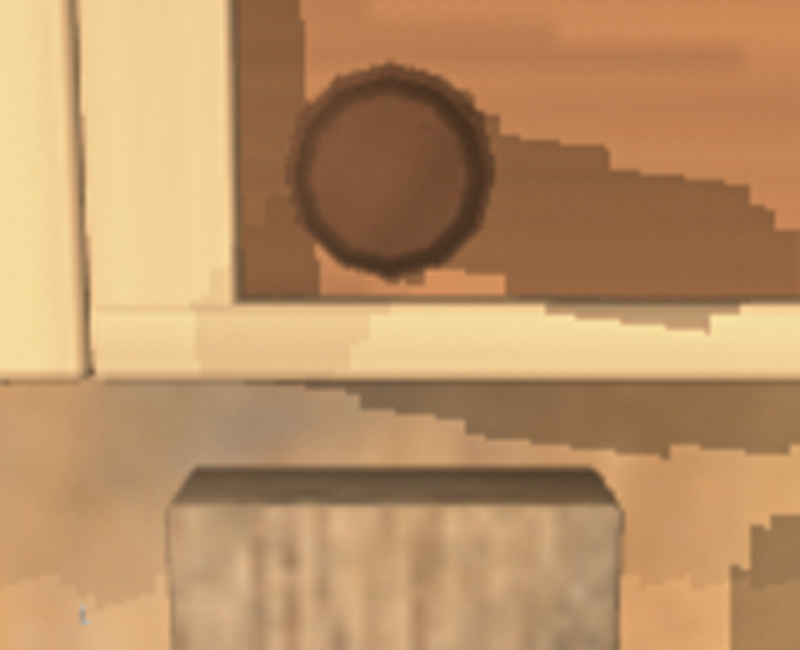

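carry_out --pt "-1 0.006 0 -0.002 0" --pt "-1 0.006 0 0 0" --pt "-1 0.003 0 0 0" --pt "-1 0 0 0 0" --pt "-1 0 0 0 0"

```text
clock: 9.3
ee_pos: [511.1, -212.3, 96.4]
eef_rot: [-3.14, 0.082, 0.001]
force: [0.7, -0.2, -1.2]
gripper_width: 39.5
```

carry_out --pt "-1 0.001 0 0 0" --pt "-1 0.001 0 0 0" --pt "-1 0 0 0 0"

```text
clock: 9.6
ee_pos: [513.2, -212.5, 96.5]
eef_rot: [-3.141, 0.082, 0.0]
force: [0.2, -0.1, -0.2]
gripper_width: 39.4
```

```bash
python3 - <<'E'
from h import *
np.set_printoptions(suppress=True,precision=3)
st=bot.get_state();print(st["clock"],st["ee_pos"],st["force"],st["gripper_width"])
w=cam("wrist");crop(w,200,70,400,220,4,"pics/w6.png")
E
```

```text
9.6 [ 513.175 -212.485   96.508] [ 0.158 -0.087 -0.195] 39.39080012610454
```

View pics/w6.png

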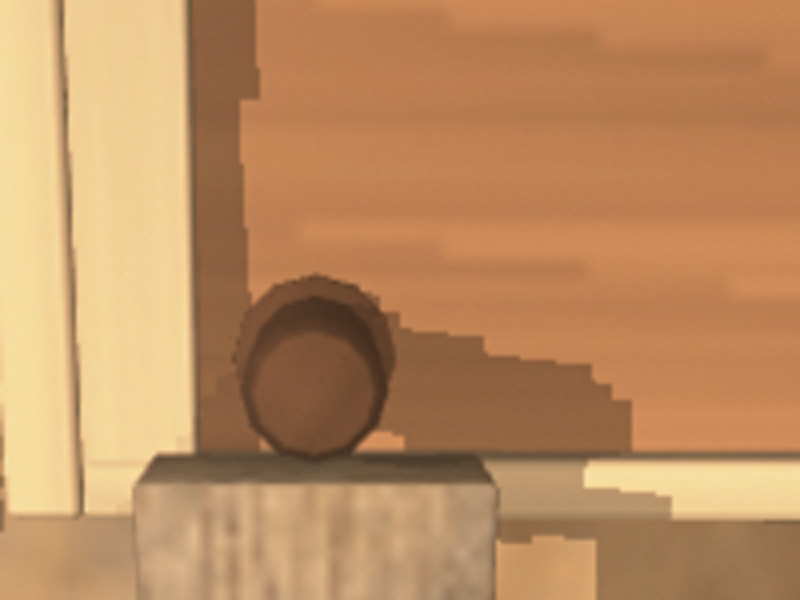

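carry_out --pt "-1 0.001 0 0 0" --pt "-1 0.0005 0 0 0" --pt "-1 0 0 0 0"

```text
clock: 9.95
ee_pos: [514.7, -212.6, 96.6]
eef_rot: [3.14, -0.082, 0.0]
force: [0.3, -0.5, 0.7]
gripper_width: 39.5
```

carry_out --pt "-1 0.0005 0 0 0" --pt "-1 0.0005 0 0 0" --pt "-1 0 0 0 0"

```text
clock: 10.25
ee_pos: [515.3, -212.6, 96.5]
eef_rot: [-3.14, 0.082, 0.001]
force: [-1.4, 0.6, -0.1]
gripper_width: 39.6
```

carry_out --pt "-1 0.0005 0 0 0" --pt "-1 0.0005 0 0 0" --pt "-1 0 0 0 0"

```text
clock: 10.55
ee_pos: [515.7, -212.6, 96.3]
eef_rot: [-3.14, 0.082, 0.004]
force: [-5.6, -0.7, 2.1]
gripper_width: 39.5
```

carry_out --pt "-1 0.0005 0 0 0" --pt "-1 0 0 0 0"

```text
clock: 10.75
ee_pos: [515.8, -212.6, 96.3]
eef_rot: [-3.14, 0.082, 0.005]
force: [-6.8, -1.1, 3.3]
gripper_width: 39.4
```

carry_out --pt "-1 0.0003 0 0 0" --pt "-1 0 0 0 0"

```text
clock: 10.95
ee_pos: [515.9, -212.6, 96.3]
eef_rot: [-3.14, 0.082, 0.006]
force: [-8.5, 0.2, 5.1]
gripper_width: 39.6
```

carry_out --pt "-1 0.0003 0 0 0" --pt "-1 0 0 0 0"

```text
clock: 11.15
ee_pos: [515.9, -212.6, 96.3]
eef_rot: [-3.14, 0.082, 0.007]
force: [-8.9, 0.4, 4.9]
gripper_width: 39.4
```

carry_out --pt "-1 0.0003 0 0 0" --pt "-1 0 0 0 0"

```text
clock: 11.35
ee_pos: [516.1, -212.6, 96.2]
eef_rot: [-3.14, 0.082, 0.007]
force: [-9.9, 0.1, 5.8]
gripper_width: 39.6
```

carry_out --pt "-1 0.0003 0 0 0" --pt "-1 0 0 0 0"

```text
clock: 11.55
ee_pos: [516.4, -212.6, 96.3]
eef_rot: [-3.14, 0.082, 0.007]
force: [-9.4, 0.0, 4.6]
gripper_width: 39.7
```

carry_out --pt "-1 0.0003 0 0 0" --pt "-1 0 0 0 0"

```text
clock: 11.75
ee_pos: [516.7, -212.6, 96.3]
eef_rot: [-3.14, 0.082, 0.007]
force: [-9.2, -0.6, 5.0]
gripper_width: 39.7
```

carry_out --pt "-1 0.0004 0 0 0" --pt "-1 0.0004 0 0 0" --pt "-1 0 0 0 0"

```text
clock: 12.05
ee_pos: [517.5, -212.7, 96.3]
eef_rot: [-3.14, 0.082, 0.007]
force: [-9.1, -0.1, 4.6]
gripper_width: 39.2
```

carry_out --pt "-1 0.0004 0 0 0" --pt "-1 0.0004 0 0 0" --pt "-1 0 0 0 0"

```text
clock: 12.35
ee_pos: [518.3, -212.7, 96.3]
eef_rot: [-3.14, 0.082, 0.007]
force: [-10.4, 0.3, 5.2]
gripper_width: 39.3
```

carry_out --pt "-1 0.0005 0 0 0" --pt "-1 0.0005 0 0 0"

```text
clock: 12.55
ee_pos: [519.2, -212.7, 96.2]
eef_rot: [-3.14, 0.082, 0.007]
force: [-10.0, 0.9, 5.9]
gripper_width: 39.6
```

carry_out --pt "-1 0.0005 0 0 0" --pt "-1 0.0005 0 0 0"

```text
clock: 12.75
ee_pos: [520.2, -212.7, 96.2]
eef_rot: [-3.14, 0.082, 0.008]
force: [-10.4, 1.1, 5.9]
gripper_width: 39.7
```

carry_out --pt "-1 0.0005 0 0 0" --pt "-1 0.0005 0 0 0"

```text
clock: 12.95
ee_pos: [521.1, -212.7, 96.2]
eef_rot: [-3.139, 0.082, 0.008]
force: [-11.1, 0.0, 6.6]
gripper_width: 39.1
```

carry_out --pt "-1 0.0005 0 0 0" --pt "-1 0.0003 0 0 0"

```text
clock: 13.15
ee_pos: [521.8, -212.7, 96.2]
eef_rot: [-3.139, 0.082, 0.008]
force: [-10.9, 0.5, 6.7]
gripper_width: 39.7
```

carry_out --pt "-1 0.0004 0 0 0" --pt "-1 0.0004 0 0 0"

```text
clock: 13.35
ee_pos: [522.5, -212.8, 96.2]
eef_rot: [-3.139, 0.082, 0.009]
force: [-11.1, 2.3, 6.7]
gripper_width: 39.4
```

carry_out --pt "-1 0.0004 0 0 0" --pt "-1 0.0003 0 0 0"

```text
clock: 13.55
ee_pos: [523.1, -212.8, 96.2]
eef_rot: [-3.139, 0.082, 0.009]
force: [-12.0, 0.4, 7.0]
gripper_width: 39.4
```

carry_out --pt "-1 -0.006 0 0 0" --pt "-1 -0.014 0 0 0" --pt "-1 0 0.03 0 0" --pt "-1 0 0.04 0 0" --pt "-1 0 0.04 0 0" --pt "-1 0 0.03 0 0" --pt "-1 0 0 0 0" --pt "-1 0.004 0 0 0" --pt "-1 0.002 0 0 0" --pt "-1 0 0 0 0"

```text
clock: 14.55
ee_pos: [504.9, -351.0, 96.5]
eef_rot: [-3.14, 0.08, -0.0]
force: [-0.1, -0.5, -0.1]
gripper_width: 39.2
```

```bash
python3 - <<'E'
from h import *
np.set_printoptions(suppress=True,precision=3)
st=bot.get_state();print(st["clock"],st["ee_pos"],st["force"],st["gripper_width"],cv2.Rodrigues(st["eef_rot"])[0][:,0])
w=cam("wrist");cv2.imwrite("pics/w7.png",w["img"])
E
```

```text
14.55 [ 504.888 -351.042   96.492] [-0.085 -0.455 -0.104] 39.17391862461755 [ 0.999 -0.051  0.   ]
```

View pics/w7.png

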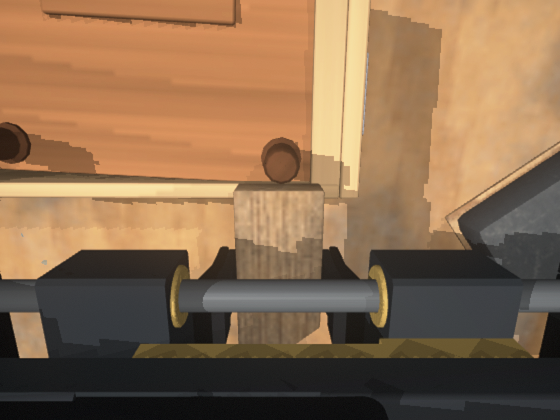

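carry_out --pt "-1 0.0008 0 0 0" --pt "-1 0.0008 0 0 0"

```text
clock: 14.8
ee_pos: [506.1, -351.7, 96.6]
eef_rot: [-3.141, 0.081, -0.0]
force: [-0.2, 0.5, -0.6]
gripper_width: 39.7
```

carry_out --pt "-1 0.0006 0 0 0" --pt "-1 0.0006 0 0 0"

```text
clock: 15.0
ee_pos: [507.1, -352.3, 96.6]
eef_rot: [3.14, -0.082, 0.0]
force: [-0.4, 0.6, -1.3]
gripper_width: 39.4
```

carry_out --pt "-1 0.0005 0 0 0" --pt "-1 0.0005 0 0 0"

```text
clock: 15.2
ee_pos: [507.7, -352.4, 96.5]
eef_rot: [-3.14, 0.082, 0.001]
force: [-2.9, 1.1, 0.3]
gripper_width: 39.6
```

carry_out --pt "-1 0.0004 0 0 0" --pt "-1 0.0004 0 0 0"

```text
clock: 15.4
ee_pos: [508.0, -352.4, 96.4]
eef_rot: [-3.14, 0.082, 0.003]
force: [-6.0, -0.2, 2.6]
gripper_width: 39.6
```

carry_out --pt "-1 0.0003 0 0 0" --pt "-1 0.0003 0 0 0"

```text
clock: 15.6
ee_pos: [508.1, -352.4, 96.4]
eef_rot: [-3.14, 0.082, 0.004]
force: [-7.5, 0.2, 3.6]
gripper_width: 39.2
```

carry_out --pt "-1 0.0003 0 0 0" --pt "-1 0.0003 0 0 0"

```text
clock: 15.8
ee_pos: [508.5, -352.5, 96.4]
eef_rot: [-3.14, 0.082, 0.005]
force: [-8.1, 0.1, 3.5]
gripper_width: 39.3
```

carry_out --pt "-1 0.0003 0 0 0" --pt "-1 0.0003 0 0 0"

```text
clock: 16.0
ee_pos: [509.0, -352.6, 96.4]
eef_rot: [-3.14, 0.082, 0.005]
force: [-8.8, -0.1, 4.2]
gripper_width: 39.5
```

carry_out --pt "-1 0.0005 0 0 0" --pt "-1 0.0005 0 0 0" --pt "-1 0.0005 0 0 0" --pt "-1 0.0005 0 0 0"

```text
clock: 16.4
ee_pos: [510.8, -352.7, 96.4]
eef_rot: [-3.14, 0.082, 0.006]
force: [-8.9, 0.9, 4.0]
gripper_width: 39.8
```

carry_out --pt "-1 0.0005 0 0 0" --pt "-1 0.0005 0 0 0"

```text
clock: 16.6
ee_pos: [511.7, -352.8, 96.4]
eef_rot: [-3.14, 0.082, 0.006]
force: [-9.3, -0.5, 4.0]
gripper_width: 39.4
```

carry_out --pt "-1 0.0005 0 0 0" --pt "-1 0.0005 0 0 0"

```text
clock: 16.8
ee_pos: [512.6, -352.9, 96.4]
eef_rot: [-3.14, 0.082, 0.007]
force: [-10.3, -0.1, 4.5]
gripper_width: 39.5
```

carry_out --pt "-1 0.0005 0 0 0" --pt "-1 0.0004 0 0 0"

```text
clock: 17.0
ee_pos: [513.5, -353.0, 96.4]
eef_rot: [-3.14, 0.082, 0.007]
force: [-9.8, -0.1, 4.9]
gripper_width: 39.4
```

carry_out --pt "-1 0.0004 0 0 0" --pt "-1 0.0004 0 0 0"

```text
clock: 17.2
ee_pos: [514.3, -353.1, 96.4]
eef_rot: [-3.14, 0.082, 0.007]
force: [-10.1, 0.8, 4.8]
gripper_width: 39.0
```

carry_out --pt "-1 0.0004 0 0 0" --pt "-1 0.0004 0 0 0"

```text
clock: 17.4
ee_pos: [515.1, -353.2, 96.4]
eef_rot: [-3.14, 0.082, 0.007]
force: [-9.5, 0.6, 4.5]
gripper_width: 39.4
```

carry_out --pt "-1 0.0005 0 0 0" --pt "-1 0.0004 0 0 0"

```text
clock: 17.6
ee_pos: [516.0, -353.3, 96.4]
eef_rot: [-3.14, 0.082, 0.007]
force: [-10.0, -0.3, 4.3]
gripper_width: 39.3
```

carry_out --pt "-1 0.0005 0 0 0" --pt "-1 0.0004 0 0 0"

```text
clock: 17.8
ee_pos: [516.8, -353.3, 96.4]
eef_rot: [-3.14, 0.082, 0.007]
force: [-9.7, 0.3, 3.5]
gripper_width: 39.7
```

carry_out --pt "-1 0.0005 0 0 0" --pt "-1 0.0004 0 0 0"

```text
clock: 18.0
ee_pos: [517.6, -353.4, 96.4]
eef_rot: [-3.14, 0.082, 0.007]
force: [-10.7, -0.3, 4.3]
gripper_width: 39.3
```

carry_out --pt "-1 0.0004 0 0 0" --pt "-1 0.0004 0 0 0"

```text
clock: 18.2
ee_pos: [518.2, -353.5, 96.4]
eef_rot: [-3.14, 0.082, 0.008]
force: [-12.8, -1.2, 4.8]
gripper_width: 39.4
```

carry_out --pt "-1 -0.005 0 0 0" --pt "-1 -0.011 0 0 0" --pt "-1 0 -0.03 0 0" --pt "-1 0 -0.04 0 0" --pt "-1 0 -0.04 0 0" --pt "-1 0 -0.03 0 0" --pt "-1 0 0 0 0" --pt "-1 0.005 0 0 0" --pt "-1 0.003 0 0 0" --pt "-1 0.001 0 0 0" --pt "-1 0 0 0 0"

```text
clock: 19.3
ee_pos: [521.1, -213.9, 96.5]
eef_rot: [3.14, -0.084, 0.0]
force: [0.4, -0.6, -0.4]
gripper_width: 39.1
```

```bash
cat > look.py <<'E'
import sys
from h import *
np.set_printoptions(suppress=True,precision=2)
st=bot.get_state();print(st["clock"],st["ee_pos"],st["force"],st["gripper_width"],cv2.Rodrigues(st["eef_rot"])[0][:,0])
w=cam("wrist");cv2.imwrite(f"pics/{sys.argv[1]}.png",w["img"])
E
python3 look.py w8
```

```text
19.3 [ 521.1  -213.86   96.51] [ 0.44 -0.59 -0.41] 39.060512237624096 [ 1.   -0.05  0.  ]
```

View pics/w8.png

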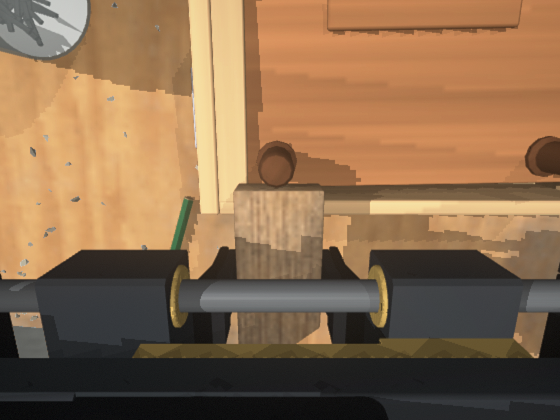

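carry_out --pt "-1 0.0006 0 0 0" --pt "-1 0.0006 0 0 0"

```text
clock: 19.55
ee_pos: [522.0, -213.2, 96.4]
eef_rot: [-3.14, 0.083, 0.0]
force: [0.2, -0.0, -1.4]
gripper_width: 39.5
```

carry_out --pt "-1 0.0005 0 0 0" --pt "-1 0.0005 0 0 0"

```text
clock: 19.75
ee_pos: [522.4, -213.2, 96.4]
eef_rot: [3.14, -0.082, -0.003]
force: [-3.8, -1.7, 1.4]
gripper_width: 39.3
```

carry_out --pt "-1 0.0004 0 0 0" --pt "-1 0.0004 0 0 0"

```text
clock: 19.95
ee_pos: [522.7, -213.2, 96.3]
eef_rot: [-3.141, 0.082, 0.004]
force: [-6.9, -1.4, 3.4]
gripper_width: 39.7
```

carry_out --pt "-1 0.0003 0 0 0" --pt "-1 0.0003 0 0 0"

```text
clock: 20.15
ee_pos: [522.9, -213.2, 96.3]
eef_rot: [-3.14, 0.082, 0.006]
force: [-8.4, -1.2, 3.9]
gripper_width: 39.3
```

carry_out --pt "-1 0.0003 0 0 0" --pt "-1 0.0003 0 0 0"

```text
clock: 20.35
ee_pos: [523.3, -213.2, 96.2]
eef_rot: [-3.14, 0.082, 0.007]
force: [-9.9, -1.8, 4.2]
gripper_width: 39.1
```

carry_out --pt "-1 0.0004 0 0 0" --pt "-1 0.0004 0 0 0"

```text
clock: 20.55
ee_pos: [523.9, -213.2, 96.2]
eef_rot: [-3.14, 0.082, 0.007]
force: [-10.1, -1.4, 4.1]
gripper_width: 39.6
```

carry_out --pt "-1 0.0004 0 0 0" --pt "-1 0.0004 0 0 0"

```text
clock: 20.75
ee_pos: [524.6, -213.2, 96.2]
eef_rot: [-3.14, 0.082, 0.008]
force: [-9.6, -1.5, 5.0]
gripper_width: 39.7
```

carry_out --pt "-1 0.0005 0 0 0" --pt "-1 0.0005 0 0 0"

```text
clock: 20.95
ee_pos: [525.6, -213.2, 96.2]
eef_rot: [-3.14, 0.082, 0.008]
force: [-9.4, -0.6, 4.7]
gripper_width: 39.6
```

carry_out --pt "-1 0.0005 0 0 0" --pt "-1 0.0004 0 0 0"

```text
clock: 21.15
ee_pos: [526.5, -213.2, 96.2]
eef_rot: [-3.14, 0.082, 0.008]
force: [-9.6, -0.5, 4.7]
gripper_width: 39.0
```

carry_out --pt "-1 0.0005 0 0 0" --pt "-1 0.0005 0 0 0"

```text
clock: 21.35
ee_pos: [527.5, -213.2, 96.2]
eef_rot: [-3.14, 0.082, 0.008]
force: [-10.0, -0.9, 5.0]
gripper_width: 39.5
```

carry_out --pt "-1 0.0005 0 0 0" --pt "-1 0.0004 0 0 0"

```text
clock: 21.55
ee_pos: [528.4, -213.2, 96.2]
eef_rot: [-3.14, 0.082, 0.008]
force: [-10.1, -0.5, 5.2]
gripper_width: 39.2
```

carry_out --pt "-1 0.0005 0 0 0" --pt "-1 0.0005 0 0 0"

```text
clock: 21.75
ee_pos: [529.3, -213.3, 96.2]
eef_rot: [-3.14, 0.082, 0.008]
force: [-11.2, -0.8, 4.6]
gripper_width: 39.5
```

carry_out --pt "-1 0.0004 0 0 0" --pt "-1 0.0004 0 0 0"

```text
clock: 21.95
ee_pos: [530.1, -213.3, 96.2]
eef_rot: [-3.14, 0.082, 0.008]
force: [-10.4, -0.9, 5.8]
gripper_width: 39.6
```

carry_out --pt "-1 0.0004 0 0 0" --pt "-1 0.0004 0 0 0"

```text
clock: 22.15
ee_pos: [530.8, -213.3, 96.2]
eef_rot: [-3.14, 0.082, 0.008]
force: [-11.2, -0.6, 4.9]
gripper_width: 39.6
```

carry_out --pt "-1 0.0003 0 0 0" --pt "-1 0.0003 0 0 0"

```text
clock: 22.35
ee_pos: [531.4, -213.4, 96.2]
eef_rot: [-3.14, 0.082, 0.008]
force: [-11.3, -1.0, 5.8]
gripper_width: 39.4
```

carry_out --pt "-1 0.0004 0 0 0" --pt "-1 0.0003 0 0 0"

```text
clock: 22.55
ee_pos: [532.0, -213.3, 96.1]
eef_rot: [-3.14, 0.081, 0.009]
force: [-11.0, -0.9, 6.0]
gripper_width: 40.0
```

carry_out --pt "-1 0.0004 0 0 0" --pt "-1 0.0003 0 0 0"

```text
clock: 22.75
ee_pos: [532.6, -213.4, 96.2]
eef_rot: [-3.14, 0.082, 0.009]
force: [-12.1, 0.6, 5.9]
gripper_width: 39.4
```

carry_out --pt "-1 -0.006 0 0 0" --pt "-1 -0.014 0 0 0" --pt "-1 0 0.03 0 0" --pt "-1 0 0.04 0 0" --pt "-1 0 0.04 0 0" --pt "-1 0 0.03 0 0" --pt "-1 0 0 0 0" --pt "-1 0.004 0 0 0" --pt "-1 0.003 0 0 0" --pt "-1 0 0 0 0"

```text
clock: 23.75
ee_pos: [515.6, -351.5, 96.5]
eef_rot: [-3.14, 0.079, -0.0]
force: [-0.5, 0.9, -0.2]
gripper_width: 39.6
```

```bash
python3 look.py w9
```

```text
23.75 [ 515.59 -351.52   96.47] [-0.52  0.93 -0.24] 39.62460582713187 [ 1.   -0.05  0.  ]
```

View pics/w9.png

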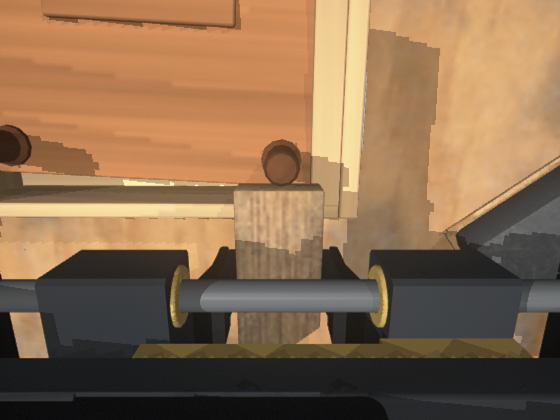

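carry_out --pt "-1 0.0006 0 0 0" --pt "-1 0.0006 0 0 0"

```text
clock: 24.0
ee_pos: [516.2, -352.3, 96.6]
eef_rot: [-3.141, 0.081, 0.0]
force: [-0.2, 0.6, -0.4]
gripper_width: 39.1
```

carry_out --pt "-1 0.0005 0 0 0" --pt "-1 0.0005 0 0 0"

```text
clock: 24.2
ee_pos: [517.1, -352.8, 96.6]
eef_rot: [3.14, -0.082, 0.0]
force: [0.0, 0.6, -0.6]
gripper_width: 39.0
```

carry_out --pt "-1 0.0004 0 0 0" --pt "-1 0.0004 0 0 0"

```text
clock: 24.4
ee_pos: [517.4, -352.8, 96.5]
eef_rot: [-3.14, 0.082, 0.002]
force: [-3.2, 0.5, 1.0]
gripper_width: 39.6
```

carry_out --pt "-1 0.0004 0 0 0" --pt "-1 0.0004 0 0 0"

```text
clock: 24.6
ee_pos: [517.7, -352.9, 96.4]
eef_rot: [-3.14, 0.082, 0.003]
force: [-6.1, 1.1, 2.6]
gripper_width: 39.5
```

carry_out --pt "-1 0.0004 0 0 0" --pt "-1 0.0003 0 0 0"

```text
clock: 24.8
ee_pos: [517.9, -352.9, 96.3]
eef_rot: [-3.14, 0.082, 0.005]
force: [-8.4, 1.3, 4.2]
gripper_width: 39.1
```

carry_out --pt "-1 0.0003 0 0 0" --pt "-1 0.0003 0 0 0"

```text
clock: 25.0
ee_pos: [518.3, -353.0, 96.4]
eef_rot: [-3.14, 0.082, 0.005]
force: [-7.7, 0.8, 4.9]
gripper_width: 39.1
```

carry_out --pt "-1 0.0005 0 0 0" --pt "-1 0.0005 0 0 0" --pt "-1 0.0005 0 0 0" --pt "-1 0.0005 0 0 0"

```text
clock: 25.4
ee_pos: [520.1, -353.1, 96.4]
eef_rot: [-3.14, 0.082, 0.006]
force: [-8.8, 1.4, 4.7]
gripper_width: 39.5
```

carry_out --pt "-1 0.0005 0 0 0" --pt "-1 0.0005 0 0 0"

```text
clock: 25.6
ee_pos: [521.0, -353.2, 96.4]
eef_rot: [-3.14, 0.082, 0.006]
force: [-8.9, 0.5, 5.4]
gripper_width: 39.8
```

carry_out --pt "-1 0.0005 0 0 0" --pt "-1 0.0005 0 0 0"

```text
clock: 25.8
ee_pos: [521.9, -353.4, 96.4]
eef_rot: [-3.14, 0.082, 0.007]
force: [-9.4, 1.0, 4.5]
gripper_width: 39.3
```

carry_out --pt "-1 0.0004 0 0 0" --pt "-1 0.0004 0 0 0"

```text
clock: 26.0
ee_pos: [522.7, -353.4, 96.4]
eef_rot: [-3.14, 0.082, 0.007]
force: [-9.9, 0.8, 5.0]
gripper_width: 39.8
```

carry_out --pt "-1 0.0004 0 0 0" --pt "-1 0.0004 0 0 0"

```text
clock: 26.2
ee_pos: [523.4, -353.5, 96.4]
eef_rot: [-3.14, 0.082, 0.007]
force: [-10.5, 1.1, 4.8]
gripper_width: 39.2
```

carry_out --pt "-1 0.0004 0 0 0" --pt "-1 0.0004 0 0 0"

```text
clock: 26.4
ee_pos: [524.2, -353.6, 96.4]
eef_rot: [-3.14, 0.082, 0.007]
force: [-10.2, 0.0, 4.7]
gripper_width: 39.3
```

carry_out --pt "-1 0.0004 0 0 0" --pt "-1 0.0004 0 0 0"

```text
clock: 26.6
ee_pos: [525.0, -353.7, 96.4]
eef_rot: [-3.14, 0.082, 0.007]
force: [-9.6, -0.1, 5.7]
gripper_width: 39.3
```

carry_out --pt "-1 0.0004 0 0 0" --pt "-1 0.0004 0 0 0"

```text
clock: 26.8
ee_pos: [525.8, -353.8, 96.4]
eef_rot: [-3.14, 0.082, 0.007]
force: [-10.7, 0.0, 4.4]
gripper_width: 39.4
```

carry_out --pt "-1 0.0004 0 0 0" --pt "-1 0.0004 0 0 0"

```text
clock: 27.0
ee_pos: [526.6, -353.8, 96.4]
eef_rot: [-3.14, 0.082, 0.007]
force: [-9.6, 0.3, 4.6]
gripper_width: 39.2
```

carry_out --pt "-1 0.0004 0 0 0" --pt "-1 0.0004 0 0 0"

```text
clock: 27.2
ee_pos: [527.2, -353.9, 96.4]
eef_rot: [-3.14, 0.082, 0.007]
force: [-11.4, -0.1, 5.9]
gripper_width: 39.4
```

carry_out --pt "-1 0.0004 0 0 0" --pt "-1 0.0003 0 0 0"

```text
clock: 27.4
ee_pos: [527.7, -353.9, 96.4]
eef_rot: [-3.14, 0.082, 0.008]
force: [-12.7, -0.6, 6.2]
gripper_width: 39.7
```

carry_out --pt "-1 -0.005 0 0 0" --pt "-1 -0.011 0 0 0" --pt "-1 0 -0.03 0 0" --pt "-1 0 -0.04 0 0" --pt "-1 0 -0.04 0 0" --pt "-1 0 -0.03 0 0" --pt "-1 0 0 0 0" --pt "-1 0.005 0 0 0" --pt "-1 0.003 0 0 0" --pt "-1 0.001 0 0 0" --pt "-1 0 0 0 0"

```text
clock: 28.5
ee_pos: [530.7, -214.4, 96.5]
eef_rot: [3.14, -0.084, 0.0]
force: [0.4, 0.1, -0.3]
gripper_width: 39.4
```

```bash
python3 look.py w10
```

```text
28.5 [ 530.69 -214.4    96.5 ] [ 0.44  0.05 -0.31] 39.37111492658534 [ 1.   -0.05  0.  ]
```

View pics/w10.png

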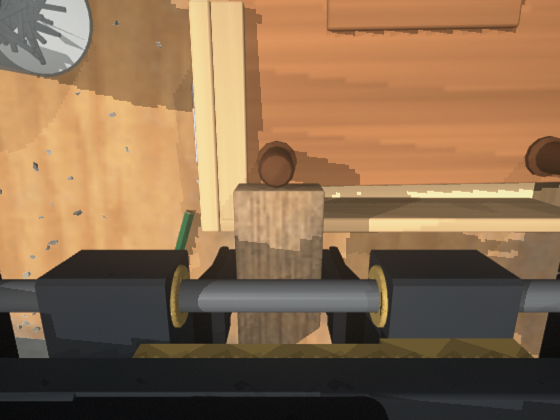

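carry_out --pt "-1 0.0006 0 0 0" --pt "-1 0.0006 0 0 0"

```text
clock: 28.75
ee_pos: [531.6, -213.7, 96.4]
eef_rot: [-3.14, 0.083, 0.0]
force: [-0.8, -0.2, -2.0]
gripper_width: 39.7
```

carry_out --pt "-1 0.0005 0 0 0" --pt "-1 0.0005 0 0 0"

```text
clock: 28.95
ee_pos: [531.9, -213.7, 96.3]
eef_rot: [3.14, -0.082, -0.003]
force: [-4.2, -1.2, 1.3]
gripper_width: 39.6
```

carry_out --pt "-1 0.0004 0 0 0" --pt "-1 0.0004 0 0 0"

```text
clock: 29.15
ee_pos: [532.2, -213.7, 96.3]
eef_rot: [3.141, -0.082, -0.005]
force: [-6.8, -2.0, 2.1]
gripper_width: 39.8
```

carry_out --pt "-1 0.0003 0 0 0" --pt "-1 0.0003 0 0 0"

```text
clock: 29.35
ee_pos: [532.4, -213.7, 96.3]
eef_rot: [-3.14, 0.082, 0.006]
force: [-8.2, -0.8, 3.6]
gripper_width: 39.3
```

carry_out --pt "-1 0.0003 0 0 0" --pt "-1 0.0003 0 0 0"

```text
clock: 29.55
ee_pos: [532.9, -213.7, 96.2]
eef_rot: [-3.14, 0.082, 0.007]
force: [-9.4, -1.9, 3.2]
gripper_width: 39.4
```

carry_out --pt "-1 0.0004 0 0 0" --pt "-1 0.0004 0 0 0"

```text
clock: 29.75
ee_pos: [533.4, -213.7, 96.2]
eef_rot: [-3.14, 0.082, 0.007]
force: [-9.8, -1.1, 4.5]
gripper_width: 39.1
```

carry_out --pt "-1 0.0004 0 0 0" --pt "-1 0.0004 0 0 0"

```text
clock: 29.95
ee_pos: [534.2, -213.7, 96.2]
eef_rot: [-3.14, 0.082, 0.008]
force: [-10.3, -1.0, 4.4]
gripper_width: 39.4
```

carry_out --pt "-1 0.0004 0 0 0" --pt "-1 0.0004 0 0 0"

```text
clock: 30.15
ee_pos: [535.0, -213.7, 96.2]
eef_rot: [-3.14, 0.082, 0.008]
force: [-9.9, -0.9, 4.9]
gripper_width: 39.4
```

carry_out --pt "-1 0.0004 0 0 0" --pt "-1 0.0004 0 0 0"

```text
clock: 30.35
ee_pos: [535.8, -213.7, 96.2]
eef_rot: [-3.14, 0.082, 0.008]
force: [-9.3, -0.8, 5.1]
gripper_width: 39.4
```

carry_out --pt "-1 0.0005 0 0 0" --pt "-1 0.0004 0 0 0"

```text
clock: 30.55
ee_pos: [536.7, -213.8, 96.2]
eef_rot: [-3.14, 0.082, 0.008]
force: [-10.0, -0.7, 3.9]
gripper_width: 39.6
```

carry_out --pt "-1 0.0004 0 0 0" --pt "-1 0.0004 0 0 0"

```text
clock: 30.75
ee_pos: [537.5, -213.8, 96.2]
eef_rot: [-3.14, 0.082, 0.008]
force: [-9.5, -1.3, 5.3]
gripper_width: 39.3
```

carry_out --pt "-1 0.0005 0 0 0" --pt "-1 0.0004 0 0 0"

```text
clock: 30.95
ee_pos: [538.3, -213.8, 96.2]
eef_rot: [-3.14, 0.082, 0.008]
force: [-10.4, -0.3, 4.6]
gripper_width: 39.3
```

carry_out --pt "-1 0.0004 0 0 0" --pt "-1 0.0004 0 0 0"

```text
clock: 31.15
ee_pos: [539.1, -213.8, 96.2]
eef_rot: [-3.14, 0.082, 0.008]
force: [-9.2, -0.4, 5.1]
gripper_width: 39.6
```

carry_out --pt "-1 0.0005 0 0 0" --pt "-1 0.0004 0 0 0"

```text
clock: 31.35
ee_pos: [539.9, -213.8, 96.2]
eef_rot: [-3.14, 0.082, 0.008]
force: [-9.7, -1.1, 5.1]
gripper_width: 39.5
```

carry_out --pt "-1 0.0004 0 0 0" --pt "-1 0.0004 0 0 0"

```text
clock: 31.55
ee_pos: [540.6, -213.9, 96.1]
eef_rot: [-3.14, 0.082, 0.009]
force: [-10.2, 0.1, 5.5]
gripper_width: 39.1
```

carry_out --pt "-1 0.0004 0 0 0" --pt "-1 0.0004 0 0 0"

```text
clock: 31.75
ee_pos: [541.3, -213.9, 96.1]
eef_rot: [-3.14, 0.082, 0.009]
force: [-11.4, 0.4, 5.8]
gripper_width: 39.1
```

carry_out --pt "-1 0.0003 0 0 0" --pt "-1 0.0003 0 0 0"

```text
clock: 31.95
ee_pos: [541.8, -213.9, 96.1]
eef_rot: [-3.14, 0.082, 0.009]
force: [-12.3, -0.3, 5.5]
gripper_width: 39.4
```

carry_out --pt "-1 -0.006 0 0 0" --pt "-1 -0.014 0 0 0" --pt "-1 0 0.03 0 0" --pt "-1 0 0.04 0 0" --pt "-1 0 0.04 0 0" --pt "-1 0 0.03 0 0" --pt "-1 0 0 0 0" --pt "-1 0.004 0 0 0" --pt "-1 0.003 0 0 0" --pt "-1 0 0 0 0"

```text
clock: 32.95
ee_pos: [524.9, -352.0, 96.5]
eef_rot: [-3.14, 0.079, -0.001]
force: [0.1, 0.3, -1.5]
gripper_width: 39.1
```

```bash
python3 look.py w11
```

```text
32.95 [ 524.89 -351.96   96.48] [ 0.07  0.3  -1.46] 39.13061237346577 [ 1.   -0.05  0.  ]
```

View pics/w11.png

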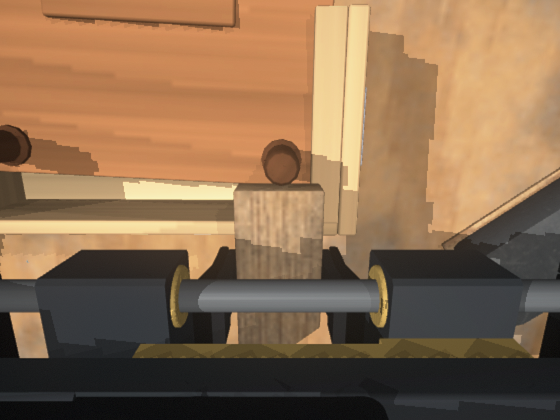

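carry_out --pt "-1 0.0006 0 0 0" --pt "-1 0.0006 0 0 0"

```text
clock: 33.2
ee_pos: [525.5, -352.7, 96.6]
eef_rot: [-3.141, 0.081, 0.0]
force: [-1.0, 0.0, -0.9]
gripper_width: 39.3
```

carry_out --pt "-1 0.0005 0 0 0" --pt "-1 0.0005 0 0 0"

```text
clock: 33.4
ee_pos: [526.4, -353.3, 96.6]
eef_rot: [3.14, -0.082, 0.0]
force: [-0.3, -0.5, 0.4]
gripper_width: 39.3
```

carry_out --pt "-1 0.0004 0 0 0" --pt "-1 0.0004 0 0 0"

```text
clock: 33.6
ee_pos: [526.8, -353.4, 96.5]
eef_rot: [-3.14, 0.082, 0.001]
force: [-2.2, 0.1, 0.4]
gripper_width: 39.8
```

carry_out --pt "-1 0.0004 0 0 0" --pt "-1 0.0004 0 0 0"

```text
clock: 33.8
ee_pos: [527.1, -353.4, 96.4]
eef_rot: [-3.14, 0.082, 0.003]
force: [-4.9, 1.3, 2.7]
gripper_width: 39.6
```

carry_out --pt "-1 0.0004 0 0 0" --pt "-1 0.0003 0 0 0"

```text
clock: 34.0
ee_pos: [527.3, -353.4, 96.4]
eef_rot: [-3.14, 0.082, 0.004]
force: [-8.3, 1.0, 2.8]
gripper_width: 39.3
```

carry_out --pt "-1 0.0003 0 0 0" --pt "-1 0.0003 0 0 0"

```text
clock: 34.2
ee_pos: [527.6, -353.5, 96.4]
eef_rot: [-3.14, 0.082, 0.005]
force: [-8.3, 1.3, 4.3]
gripper_width: 39.3
```

carry_out --pt "-1 0.0005 0 0 0" --pt "-1 0.0005 0 0 0" --pt "-1 0.0005 0 0 0" --pt "-1 0.0005 0 0 0"

```text
clock: 34.6
ee_pos: [529.4, -353.7, 96.4]
eef_rot: [-3.14, 0.082, 0.006]
force: [-8.9, 0.5, 4.8]
gripper_width: 39.6
```

carry_out --pt "-1 0.0005 0 0 0" --pt "-1 0.0005 0 0 0"

```text
clock: 34.8
ee_pos: [530.3, -353.8, 96.4]
eef_rot: [-3.14, 0.082, 0.006]
force: [-9.6, 0.4, 4.3]
gripper_width: 39.6
```

carry_out --pt "-1 0.0004 0 0 0" --pt "-1 0.0004 0 0 0"

```text
clock: 35.0
ee_pos: [531.0, -353.9, 96.4]
eef_rot: [-3.14, 0.082, 0.007]
force: [-9.8, 0.6, 4.4]
gripper_width: 39.3
```

carry_out --pt "-1 0.0004 0 0 0" --pt "-1 0.0004 0 0 0"

```text
clock: 35.2
ee_pos: [531.8, -353.9, 96.4]
eef_rot: [-3.14, 0.082, 0.007]
force: [-9.9, 1.0, 4.2]
gripper_width: 39.4
```

carry_out --pt "-1 0.0004 0 0 0" --pt "-1 0.0004 0 0 0"

```text
clock: 35.4
ee_pos: [532.5, -354.0, 96.4]
eef_rot: [-3.14, 0.082, 0.007]
force: [-10.1, 0.7, 4.1]
gripper_width: 39.5
```

carry_out --pt "-1 0.0004 0 0 0" --pt "-1 0.0004 0 0 0"

```text
clock: 35.6
ee_pos: [533.3, -354.1, 96.4]
eef_rot: [-3.14, 0.082, 0.007]
force: [-9.8, 0.6, 4.2]
gripper_width: 39.5
```

carry_out --pt "-1 0.0004 0 0 0" --pt "-1 0.0004 0 0 0"

```text
clock: 35.8
ee_pos: [534.1, -354.1, 96.4]
eef_rot: [-3.14, 0.082, 0.007]
force: [-10.9, 0.6, 4.4]
gripper_width: 39.5
```

carry_out --pt "-1 0.0004 0 0 0" --pt "-1 0.0004 0 0 0"

```text
clock: 36.0
ee_pos: [534.9, -354.2, 96.4]
eef_rot: [-3.14, 0.082, 0.007]
force: [-9.4, 0.8, 4.6]
gripper_width: 39.6
```

carry_out --pt "-1 0.0004 0 0 0" --pt "-1 0.0004 0 0 0"

```text
clock: 36.2
ee_pos: [535.7, -354.3, 96.4]
eef_rot: [-3.14, 0.083, 0.007]
force: [-9.1, 0.7, 3.7]
gripper_width: 39.2
```

carry_out --pt "-1 0.0004 0 0 0" --pt "-1 0.0004 0 0 0"

```text
clock: 36.4
ee_pos: [536.4, -354.4, 96.4]
eef_rot: [-3.14, 0.082, 0.007]
force: [-10.8, -0.1, 4.6]
gripper_width: 39.2
```

carry_out --pt "-1 0.0004 0 0 0" --pt "-1 0.0003 0 0 0"

```text
clock: 36.6
ee_pos: [536.8, -354.4, 96.4]
eef_rot: [-3.14, 0.082, 0.008]
force: [-11.0, -0.4, 5.0]
gripper_width: 39.4
```

carry_out --pt "-1 -0.005 0 0 0" --pt "-1 -0.011 0 0 0" --pt "-1 0 -0.03 0 0" --pt "-1 0 -0.04 0 0" --pt "-1 0 -0.04 0 0" --pt "-1 0 -0.03 0 0" --pt "-1 0 0 0 0" --pt "-1 0.005 0 0 0" --pt "-1 0.003 0 0 0" --pt "-1 0.001 0 0 0" --pt "-1 0 0 0 0"

```text
clock: 37.7
ee_pos: [539.8, -214.9, 96.5]
eef_rot: [3.14, -0.084, 0.0]
force: [-0.2, -0.1, 0.4]
gripper_width: 39.1
```

```bash
python3 look.py w12
```

```text
37.7 [ 539.76 -214.89   96.5 ] [-0.24 -0.07  0.44] 39.14801860751805 [ 1.   -0.05  0.  ]
```

View pics/w12.png

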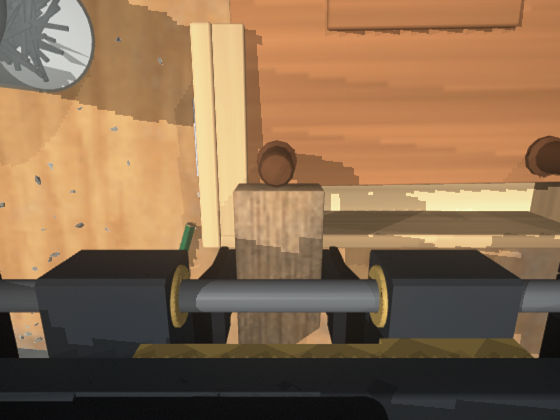

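carry_out --pt "-1 0.0006 0 0 0" --pt "-1 0.0006 0 0 0"

```text
clock: 37.95
ee_pos: [540.6, -214.2, 96.4]
eef_rot: [-3.14, 0.083, 0.0]
force: [-0.4, -0.9, 0.1]
gripper_width: 39.3
```

carry_out --pt "-1 0.0005 0 0 0" --pt "-1 0.0005 0 0 0"

```text
clock: 38.15
ee_pos: [541.2, -214.1, 96.4]
eef_rot: [3.14, -0.082, -0.002]
force: [-2.9, -1.0, 0.2]
gripper_width: 39.3
```

carry_out --pt "-1 0.0004 0 0 0" --pt "-1 0.0004 0 0 0"

```text
clock: 38.35
ee_pos: [541.5, -214.1, 96.3]
eef_rot: [-3.141, 0.082, 0.004]
force: [-5.9, -1.0, 2.6]
gripper_width: 39.6
```

carry_out --pt "-1 0.0003 0 0 0" --pt "-1 0.0003 0 0 0"

```text
clock: 38.55
ee_pos: [541.6, -214.1, 96.3]
eef_rot: [-3.14, 0.082, 0.006]
force: [-8.9, -1.5, 3.9]
gripper_width: 39.4
```

carry_out --pt "-1 0.0003 0 0 0" --pt "-1 0.0003 0 0 0"

```text
clock: 38.75
ee_pos: [542.0, -214.2, 96.3]
eef_rot: [-3.14, 0.082, 0.006]
force: [-8.4, -0.7, 3.8]
gripper_width: 39.5
```

carry_out --pt "-1 0.0003 0 0 0" --pt "-1 0.0004 0 0 0"

```text
clock: 38.95
ee_pos: [542.5, -214.2, 96.2]
eef_rot: [-3.14, 0.082, 0.007]
force: [-10.0, -1.4, 5.1]
gripper_width: 39.8
```

carry_out --pt "-1 0.0004 0 0 0" --pt "-1 0.0004 0 0 0"

```text
clock: 39.15
ee_pos: [543.2, -214.2, 96.2]
eef_rot: [-3.14, 0.082, 0.008]
force: [-10.8, -0.5, 5.5]
gripper_width: 39.4
```

carry_out --pt "-1 0.0004 0 0 0" --pt "-1 0.0004 0 0 0"

```text
clock: 39.35
ee_pos: [544.0, -214.2, 96.2]
eef_rot: [-3.14, 0.082, 0.008]
force: [-11.1, -0.6, 4.7]
gripper_width: 39.6
```

carry_out --pt "-1 0.0004 0 0 0" --pt "-1 0.0004 0 0 0"

```text
clock: 39.55
ee_pos: [544.8, -214.2, 96.2]
eef_rot: [-3.14, 0.082, 0.008]
force: [-10.7, -1.3, 5.0]
gripper_width: 39.5
```

carry_out --pt "-1 0.0004 0 0 0" --pt "-1 0.0004 0 0 0"

```text
clock: 39.75
ee_pos: [545.6, -214.2, 96.2]
eef_rot: [-3.14, 0.082, 0.008]
force: [-9.2, -0.3, 4.7]
gripper_width: 39.2
```

carry_out --pt "-1 -0.006 0 0 0" --pt "-1 -0.02 0 0 0" --pt "-1 -0.03 0 -0.02 0" --pt "-1 -0.03 0 -0.04 0" --pt "-1 -0.03 0.02 -0.04 0" --pt "-1 -0.02 0.02 -0.04 0" --pt "-1 -0.01 0 -0.04 0" --pt "-1 0 0 -0.02 0" --pt "-1 0 0 0 0" --pt "-1 0 0 0 0"

```text
clock: 40.75
ee_pos: [402.2, -245.2, 293.4]
eef_rot: [3.14, -0.082, 0.002]
force: [-0.7, -1.2, -0.7]
gripper_width: 39.4
```

```bash
python3 look.py w13; python3 - <<'E'
from h import *
w=cam("scene");crop(w,170,120,350,255,4.4,"pics/sc13.png")
w=cam("side");crop(w,200,150,350,300,4,"pics/sd13.png")
E
```

```text
40.75 [ 402.21 -245.18  293.36] [-0.72 -1.2  -0.69] 39.39859071489007 [ 1.   -0.05  0.  ]
```

View pics/w13.png

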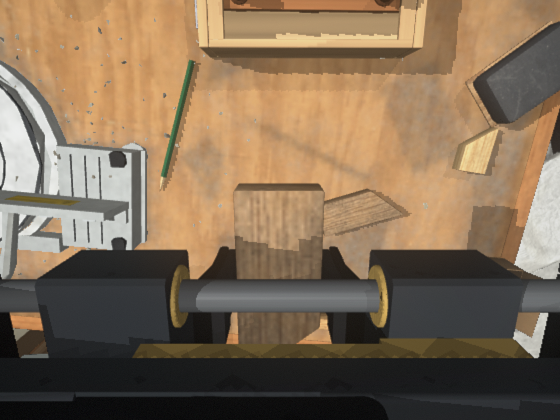

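View pics/sd13.png

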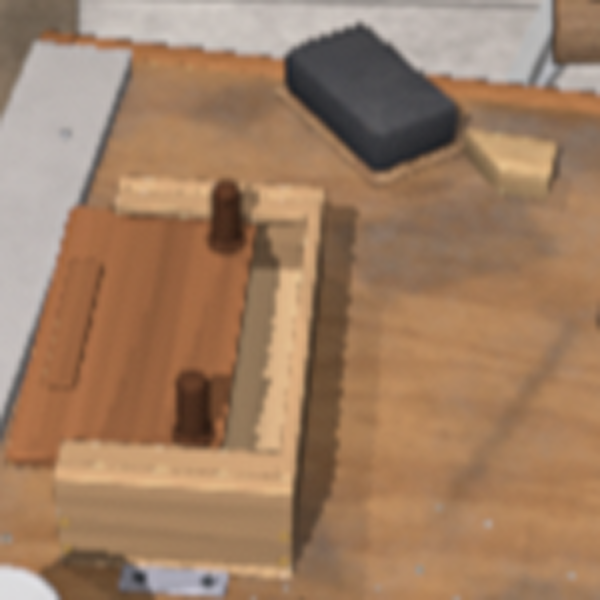

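```bash
python3 - <<'E'
from h import *
np.set_printoptions(suppress=True,precision=1)
d=cam("side");D=lambda x,y:(200+(x+.5)/4-.5,150+(y+.5)/4-.5)
ch=np.array([np.cos(-.052),np.sin(-.052)])
for a,b in [((256,381),(192,378)),((281,188),(226,186))]:
    p,q=onz(d,*D(*a),90),onz(d,*D(*b),90);print(p[:2],q[:2],(q-p)[:2]@ch)
# front plane at chest x=-55: FL,FR averaged
F=np.array([(546.5,-178),(537,-393)]).mean(0)
for b in [(192,378),(226,186)]:
    q=onz(d,*D(*b),90)[:2]; print("open", (q-F)@ch-20)
E
```

```text
[ 567.  -214.6] [ 596.4 -215.5] 29.424249722467096
[ 559.4 -354.7] [ 587.5 -355.2] 28.061927415187682
open 30.911224410792784
open 29.283163603024974
```

View pics/sc13.png

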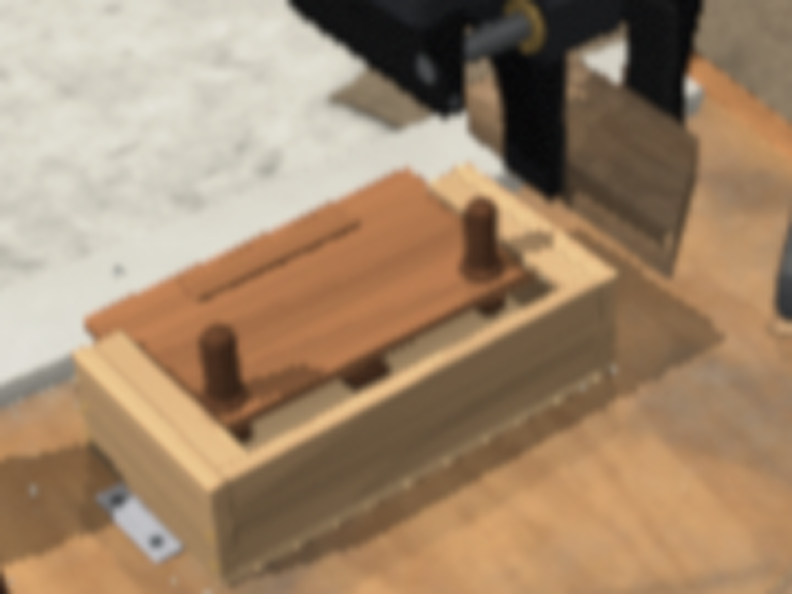

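carry_out --pt "-1 0 0 0 -0.113" --pt "-1 0 0 0 -0.113" --pt "-1 -0.01 -0.024 0.02 0" --pt "-1 0 0 0.04 0" --pt "-1 0 0 0.045 0" --pt "-1 0 0 0.045 0" --pt "-1 0 0 0.045 0" --pt "-1 0 0 0.03 0" --pt "-1 0 0 0.015 0" --pt "-1 0 0 0 0" --pt "-1 0 0 0 0"

```text
clock: 42.05
ee_pos: [387.7, -223.0, 53.3]
eef_rot: [-3.129, -0.273, 0.002]
force: [-1.1, 1.3, 0.2]
gripper_width: 39.2
```

```bash
python3 look.py w14;  python3 - <<'E'
from h import *
w=cam("scene");crop(w,230,200,410,335,4.4,"pics/sc14.png")
w=cam("side");crop(w,260,180,420,300,5,"pics/sd14.png")
E
```

```text
42.05 [ 387.73 -222.99   53.27] [-1.08  1.31  0.24] 39.18291991120764 [ 0.98  0.17 -0.  ]
```

View pics/sd14.png

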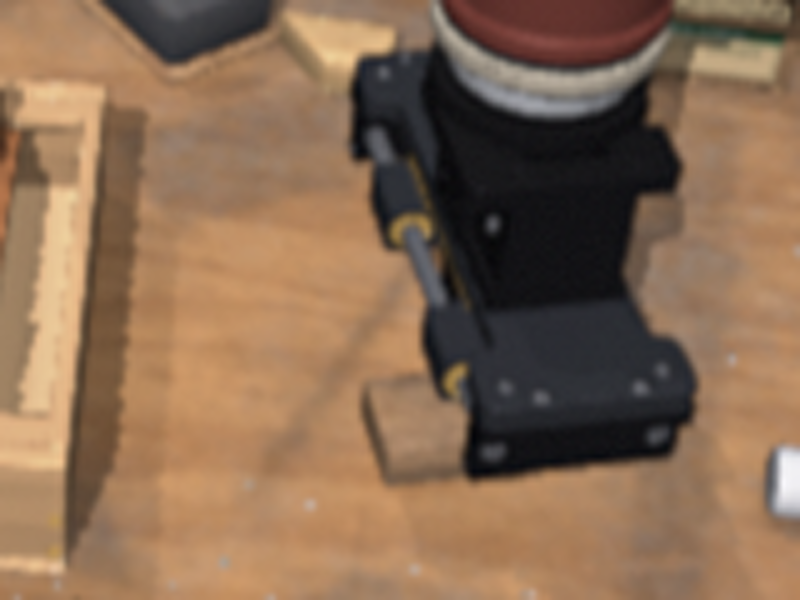

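View pics/sc14.png

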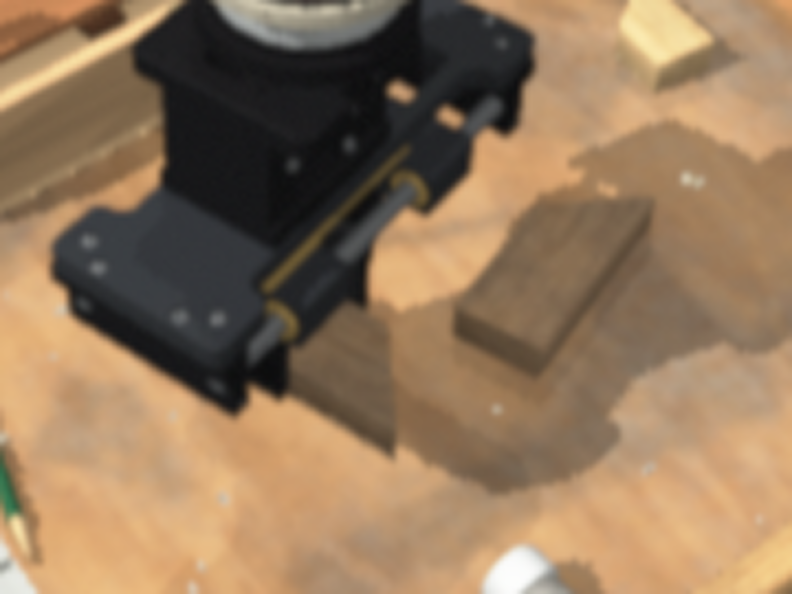

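carry_out --pt "-1 0 0 0.01 0" --pt "-1 0 0 0.008 0" --pt "-1 0 0 0.003 0" --pt "-1 0 0 0 0" --pt "-1 0 0 0 0"

```text
clock: 42.7
ee_pos: [387.9, -223.3, 32.5]
eef_rot: [-3.129, -0.273, 0.001]
force: [-0.5, 0.3, -2.4]
gripper_width: 39.5
```

carry_out --pt "-1 0 0 0.001 0" --pt "-1 0 0 0.001 0" --pt "-1 0 0 0 0"

```text
clock: 43.0
ee_pos: [388.0, -223.4, 30.7]
eef_rot: [3.13, 0.273, 0.0]
force: [-0.2, 0.4, -1.7]
gripper_width: 39.6
```

carry_out --pt "-1 0 0 0.001 0" --pt "-1 0 0 0.0005 0" --pt "-1 0 0 0 0"

```text
clock: 43.3
ee_pos: [387.9, -223.4, 29.1]
eef_rot: [-3.13, -0.273, 0.0]
force: [-0.5, -0.6, -0.8]
gripper_width: 39.3
```

carry_out --pt "-1 0 0 0.0006 0" --pt "-1 0 0 0 0"

```text
clock: 43.5
ee_pos: [388.0, -223.4, 28.6]
eef_rot: [3.13, 0.273, 0.0]
force: [-0.2, 0.4, -0.8]
gripper_width: 39.5
```

carry_out --pt "-1 0 0 0.0005 0" --pt "-1 0 0 0 0"

```text
clock: 43.7
ee_pos: [388.1, -223.4, 28.5]
eef_rot: [-3.13, -0.273, 0.0]
force: [-0.6, 1.9, 5.7]
gripper_width: 39.4
```

Touchdown came at the same height as the grasp. Now I release gently and rise.

carry_out --pt "0.1 0 0 0 0" --pt "0.3 0 0 0 0" --pt "0.4 0 0 0 0" --pt "0.4 0 0 0 0" --pt "0.4 0 0 -0.005 0" --pt "0.4 0 0 -0.02 0" --pt "0.4 0 0 -0.04 0" --pt "0.4 0 0 -0.045 0" --pt "0.4 0 0 -0.045 0" --pt "0.4 0 0 -0.045 0" --pt "0.4 0 0 -0.045 0" --pt "0.4 0 0 -0.045 0"

```text
clock: 44.9
ee_pos: [387.6, -223.1, 320.4]
eef_rot: [3.129, 0.273, 0.001]
force: [1.0, -0.2, -0.5]
gripper_width: 60.9
```

carry_out --pt "0.4 0 0 -0.03 0" --pt "0.4 0 0 -0.01 0" --pt "0.4 0 0 0 0" --pt "0.4 0 0 0 0"

```text
clock: 45.3
ee_pos: [387.5, -223.0, 356.4]
eef_rot: [-3.128, -0.272, 0.003]
force: [0.8, 0.0, -0.2]
gripper_width: 60.9
```

```bash
python3 look.py w15;  python3 - <<'E'
from h import *
w=cam("scene");crop(w,170,140,410,320,3.3,"pics/sc15.png")
w=cam("side");crop(w,200,150,400,300,4,"pics/sd15.png")
E
```

```text
45.3 [ 387.52 -223.01  356.37] [ 0.84  0.01 -0.16] 60.871427642970175 [ 0.98  0.17 -0.  ]
```

View pics/w15.png

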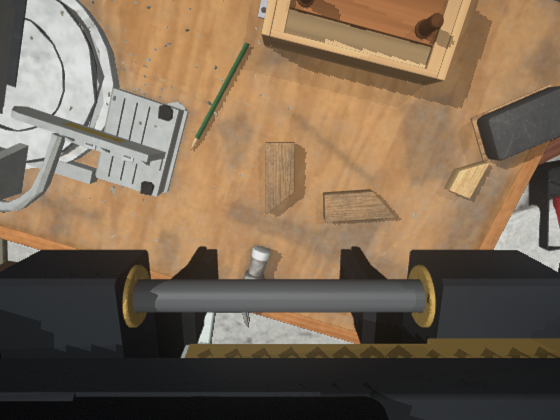

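View pics/sd15.png

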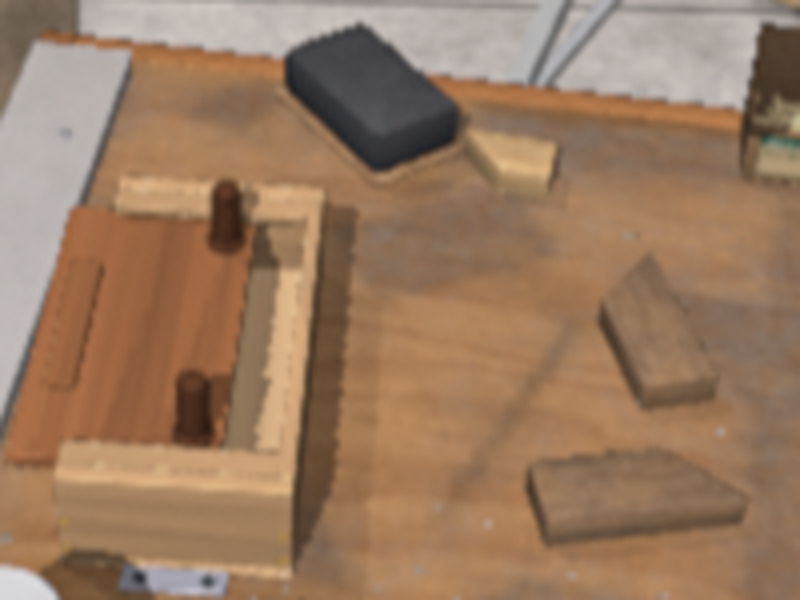

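View pics/sc15.png

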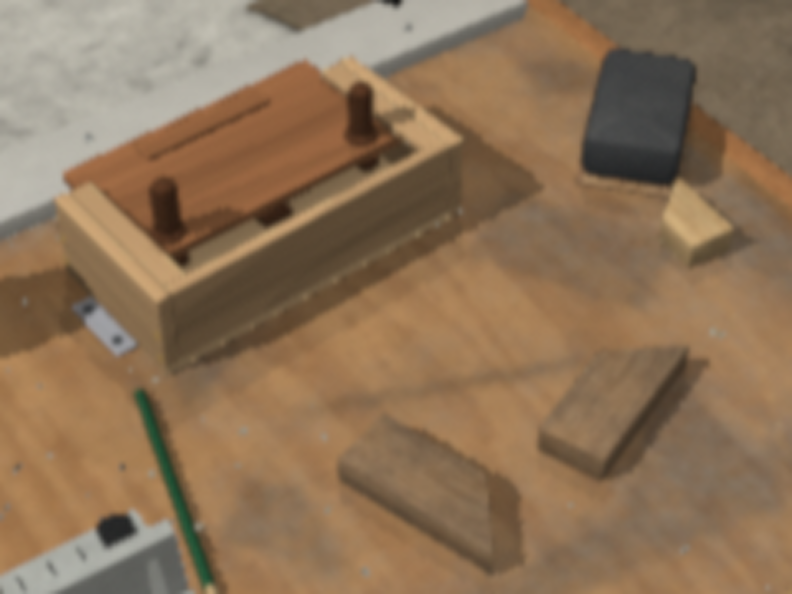

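The pictures show the offcut lying flat near its starting place (side crop (640,495)). The lid is open at both ends, and the sander, scrap, pencil and second offcut have not moved. Handing in.

```bash
python3 -c "
from rig import bot
print(bot.job_done())"
```

```text
the job is handed in; nothing more can be done
None
```

The job is done and handed in at about 45 s of the 72 s allowed. I gripped the left-most offcut and walked the lid open in seven slow pushes, starting with the left peg and alternating. I changed pegs whenever the push approached or just passed 12.5 N. Then I laid the offcut flat back where it came from.

- **Opening:** the side camera gave about 29.4 mm at the left end and 28.1 mm at the right, against the 25 mm asked. These are shifts from where each end started, which may have been up to 2 mm off square. Measured from the chest front instead, they were 30.9 and 29.3 mm, so the two measures differ by 1 to 1.5 mm. Arm travel agreed with the first pair, at about 29.6 and 28.4 mm.
- **Force:** the highest reading along the push was 12.8 N. Readings come only at the end of each call. There was also a 4–7 N upward force on the tool, which brought the total to about 14 N.
- **Other things:** in the last pictures the sander, scrap, pencil and second offcut had not moved. The jar is outside those final crops, so I did not check it at the end, but the arm never went near it. The gripper was open and clear of everything.

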